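Hang the long T-handled valve key on its forked hanger

TASK

Take the long T-handled key by the two ends of its crossbar and lift it off its rest with the stem still about level. Then, well clear of the bench, ease your grip so that the stem swings down and hangs plumb between your fingers, tighten again (ease off little by little: it falls if you open too far), and hang the key in the forked hanger: stem down between the prongs, crossbar lying across both of them behind the upturned tips. Do not let the key touch the bench top, let go of it only when it hangs, and leave the other things where they are.

Things in the scene. Friction and masses are not known exactly. Their poses are not given: they have to be found in the camera images.
- key_bar (a point): Long T-handled key, loose, 0.3 kg, plain steel: centre of its crossbar, 33 mm above the bench at the start. Crossbar along y: round, 16 mm thick, 48 mm long, with a flat button 10 mm across and 4 mm long on each end, 56 mm over the buttons, by which it is pinched. Stem round, 10 mm thick, along +x. Starts lying with x and y level; hanging plumb, +x points straight down.
- key_socket (a point): Free end of the long key: centre of the end face of its dark round socket (28 mm across, 35 mm long), 165 mm from key_bar along +x; centre of mass 86 mm from key_bar. Pinched by the buttons, the stem stays about level at 90 N or more, starts to swing as the grip eases to 60 to 40 N, hangs nearly plumb at about 10 N and falls below 3 N. From 100 N to 10 N the fingers open only about 3 mm.
- rest: Black rubber block, fixed, on which the long key lies at the start. Origin under it on the bench; it spans -55 to +75 mm along x and is 34 mm wide (y), so the crossbar overhangs it 7 mm each side and the buttons 4 mm more. The crossbar lies across its low step (25 mm high) near x = -40 mm; the stem runs along +x over the high step (28 mm); the socket overhangs the +x end.
- hanger_seat (a point): Forked hanger: point midway between its two level steel prongs, at the height of their top faces, 205 mm above the bench. Prongs point along -x; z up. Gap 22 mm wide, open at x = -45 mm, closed by the post at +45 mm. Each prong 9 mm wide, 10 mm high (pair 40 mm over all); its tip turns up 9 mm above the prong, x = -45 to -38 mm. A hung key's crossbar centre is 8 mm above this point.
- hanger: The forked hanger as a whole, fixed: base plate 150 x 110 x 12 mm, an upright post 18 x 40 mm at x = +40 to +58 mm that ends level with the prongs' tops, and the prongs that point from it along -x. Origin on the bench, 5 mm in +x from below hanger_seat.
- short_key: Bystander: a shorter T-handled key, 90 mm long, crossbar 44 mm over all and 22 mm thick, lying flat on the bench. Origin at its crossbar's centre.
- beaker: Bystander: open glass beaker, diameter 68 mm, 70 mm high. Origin under its centre.
- jar: Bystander: white lidded jar, diameter 60 mm, 65 mm high. Origin under its centre.
- wrench: Bystander: flat wrench 160 mm long lying on the bench. Origin under it.
Not all that is in view belongs to the job. Leave any yellow look-alike of the part that bears key_bar alone.

How it is judged:
By the outcome, as a careful person would: the job done as asked, in the order asked, and still so for the second after the job is handed in, with the robot touching nothing.
It also fails if it takes over 64 s, if anything falls off the work surface, if the arm or the gripper's body presses on something with over 40 N, if the wrist force passes 120 N, or if a joint passes its speed limit or range.

ROBOT

A 6-joint arm with a two-finger parallel gripper is mounted at the origin on the work surface. World frame = base frame: x ahead of the robot, y to its left, z up, the work surface at z = 0. Lengths are in m, angles in rad, forces in N, time in s.
With the tool pointing down it reaches from about 0.325 to 0.775 m from the base axis. Payload 9.3 kg.
Tool frame: the origin (TCP) lies at the very end of the fingers, on their centre line; the grasp point (between the pads) lies 19 mm behind it (r.grip_depth is the distance from the TCP to the grasp point, in m); z points along the fingers, y is the direction in which the jaws open and shut (so a half turn about z gives the same grasp; the last joint's range is limited). The gripper opens to 85 mm and grips with 20 to 120 N. Pads are 22 mm wide; open, the fingers measure 114 mm over their backs; the gripper's body (76 mm by 85 mm) begins 54 mm behind the grasp point. The pads swing forward as they close: fully open they stand 13 mm farther back than shut.
Start: joints at [-1.426, 0.259, 0.021, 1.334, 0, 1.418], TCP at [0.161, -0.526, 0.231] pointing down, gripper open.
Joint ranges: [-3.04, 3.04], [-0.91, 1.82], [-1.04, 1.36], [-1.92, 1.95], [-1.52, 1.45], [-3.14, 3.14]. Speed limits (rad/s): [2.22, 2.22, 2.79, 3.14, 3.14, 3.14].

INTERFACE

Orientations are given as a unit quaternion [w, x, y, z].
In Python, from plant import r gives the robot as it stands.
- The arm moves only by the tool drive_tool, never from a script. Its argument "increments" is a list of rows, each an object of numbers: "x", "y", "z": the shift along the tool's x, y, z scaled (see below); "turn": the turn about the tool's z scaled (see below). In form: [{"x": .., "y": .., "z": .., "turn": ..}, ...]. A call has 1 to 10 rows; each row is the pose to reach, as a shift and turn from the pose measured when the call began, along the tool's axes at that moment; what a row does not reach only later rows make up. The controller multiplies each number of a shift by 150 mm and each number of a turn by 120 degrees. A row lasts 1/8 s, in which the tool goes at most 62.5 mm and 10.7 degrees, less where a joint would pass 70% of its speed; a pose out of reach is approached as far as the arm can. A call with a number of a shift or a turn outside -1 to 1 is refused whole. A call with a gripper value outside its range is refused whole. "hand" is the opening, from -1 (shut) to 1 (fully open), set as the call begins (left out, the last holds). The fingers move at their own pace and stop on an object; "force" is the grip in N (left out, the last holds). Time passes only in rows, so rows that repeat a pose let the fingers close. It gives the time, the measured TCP pose, the force and the opening at its end, in the units of the state.
- r.sense(): the state, without advancing time (a new reading comes with each control period).
- r.capture(name): name is "scene" or "top"; returns a dict with "img" (420x560x3 uint8, blue, green, red), "mtx" (3x3 intrinsics, pixels), "rvec" (rotation vector, rad) and "tvec" (3), from world to camera coordinates, as OpenCV has them. Camera axes: x right, y down, z forward; pixel columns grow to the right and rows downward; lengths in m; the calibration is good to about 2 mm. A picture is of the moment at which its call begins. There is no depth.
- r.finish_job(): hands the job in, once; it reports no verdict.
Trained networks look in a picture, given as the dict that the camera call returned (one of the last four; its "shot" number tells which), for a name from the list of things; names that differ only in an ending like _2 or _b are one class to them, and where a whole thing is asked for, a point or a joint stands for the part that bears it (a point fixed in the world has none). Each returns a list of dicts, best first, with "confidence" (0 to 1); they miss things now and then, are a little off and sometimes report something else, mostly with a low value. They report only what shows in the picture. A call takes as long as a camera call. They do not tell look-alikes from the thing itself.
- r.spot_in(label, picture): "position" ([column, row] in pixels, amid what is visible of it).
- r.pinpoint(label, picture): "position" ([column, row] in pixels: a listed point, or the origin of a listed thing).
The state is a dict: "time": time; "qpos": joint angles; "joint_vel": joint speeds; "joint_efforts": joint torques, N m; "tcp_pos": TCP position; "ee_rot": TCP orientation; "ft_force": force on the tool from outside, world axes, zero at the start; "ft_torque": the same for the moment, N m; "grip_width": finger opening in m.
Only numpy, scipy, OpenCV 4.12 (cv2) and the standard library are available. Lean on these libraries where they do the work, as an engineer would, in place of code of your own. Each camera call takes 0.05 s, during which the arm holds its last target.

## Working session

There is one attempt and no reset: what is moved stays moved. The work goes in short steps, Python scripts to look and compute and a tool call to move; the robot and the scene stay as the last step left them, time stands still between calls to the robot, and variables do not carry over. Pictures are saved under pics/ and viewed, and the job is handed in when it is done.

Besides the shell and the picture viewer there is one more tool, called as name([rows], argument=value, ...), one row to a line, values as JSON. drive_tool: Moves the arm, as the interface text tells. Shifts and turns lie within -1 to 1; 1 stands for 150 mm of shift or 120 degrees of turn. Its arguments: {"type":"object","properties":{"increments":{"type":"array","items":{"type":"object","properties":{"x":{"type":"number"},"y":{"type":"number"},"z":{"type":"number"},"turn":{"type":"number"}}}},"hand":{"type":"number"},"force":{"type":"number"}},"required":["increments"]}

```bash
mkdir -p pics; ls
cat > h.py <<'E'
import numpy as np,cv2
from plant import r
from scipy.spatial.transform import Rotation as R
def cap(n,f):
    p=r.capture(n); cv2.imwrite('pics/'+f,p['img']); return p
def ray(p,uv):
    K=np.array(p['mtx'],float);Rm=cv2.Rodrigues(np.array(p['rvec'],float))[0];t=np.array(p['tvec'],float).ravel()
    d=Rm.T@np.linalg.inv(K)@np.array([uv[0],uv[1],1.]); return -Rm.T@t,d/np.linalg.norm(d)
def atz(p,uv,z):
    o,d=ray(p,uv); return o+d*(z-o[2])/d[2]
def tri(obs):
    A=0;b=0;
    L=[ray(p,u) for p,u in obs]
    for o,d in L:
        M=np.eye(3)-np.outer(d,d);A=A+M;b=b+M@o
    x=np.linalg.solve(A,b); return x,[np.linalg.norm(np.cross(x-o,d)) for o,d in L]
def proj(p,X):
    return cv2.projectPoints(np.array(X,float).reshape(-1,3),np.array(p['rvec'],float),np.array(p['tvec'],float),np.array(p['mtx'],float),None)[0].reshape(-1,2)
def toolmove(target):
    s=r.sense();q=s['ee_rot'];Rm=R.from_quat([q[1],q[2],q[3],q[0]])
    d=Rm.inv().apply(np.array(target)-s['tcp_pos']); return d/0.15
def st():
    s=r.sense();print({k:np.round(s[k],4).tolist() for k in ['time','tcp_pos','ee_rot','ft_force','ft_torque','grip_width','qpos']})
E
python3 - <<'E'
from h import *
st()
ps={n:cap(n,n+'0.png') for n in('scene','top')}
import pickle;pickle.dump(ps,open('p0.pkl','wb'))
for n,p in ps.items():
    for l in ['key_bar','key_socket','rest','hanger_seat','hanger','short_key','beaker','jar','wrench']:
        print(n,l,[(np.round(d['position']).tolist(),round(d['confidence'],2)) for d in r.pinpoint(l,p)])
E
```

```text
pics
{'time': 0.0, 'tcp_pos': [0.1613, -0.5255, 0.2307], 'ee_rot': [-0.0007, 0.9889, 0.1483, 0.0], 'ft_force': [-0.1308, 0.4968, 0.2696], 'ft_torque': [0.0212, 0.0443, 0.0214], 'grip_width': 0.0853, 'qpos': [-1.4256, 0.2592, 0.0208, 1.3337, 0.0, 1.4182]}
scene key_bar [([380.0, 287.0], 0.92)]
scene key_socket [([361.0, 348.0], 0.86), ([383.0, 275.0], 0.6)]
scene rest [([377.0, 312.0], 0.72)]
scene hanger_seat [([215.0, 147.0], 0.96)]
scene hanger [([216.0, 212.0], 0.69), ([216.0, 149.0], 0.44)]
scene short_key [([254.0, 248.0], 0.68)]
scene beaker [([236.0, 291.0], 0.85)]
scene jar [([302.0, 240.0], 0.55)]
scene wrench [([165.0, 273.0], 0.93)]
top key_bar [([175.0, 216.0], 0.8), ([176.0, 311.0], 0.77)]
top key_socket [([188.0, 247.0], 0.82), ([151.0, 157.0], 0.62)]
top rest [([172.0, 206.0], 0.89), ([332.0, 103.0], 0.35)]
top hanger_seat [([405.0, 196.0], 0.78), ([168.0, 206.0], 0.37)]
top hanger [([383.0, 199.0], 0.89)]
top short_key [([302.0, 180.0], 0.78)]
top beaker [([269.0, 137.0], 0.98)]
top jar [([282.0, 235.0], 0.82)]
top wrench [([333.0, 103.0], 0.63)]
```

```bash
ls -la pics
```

```text
total 724
drwxr-xr-x 2 agent agent   4096 Dec  7 17:00 .
drwxr-xr-x 3 agent agent   4096 Dec  7 17:00 ..
-rw-r--r-- 1 agent agent 411939 Dec  7 17:00 scene0.png
-rw-r--r-- 1 agent agent 315674 Dec  7 17:00 top0.png
```

View pics/scene0.png

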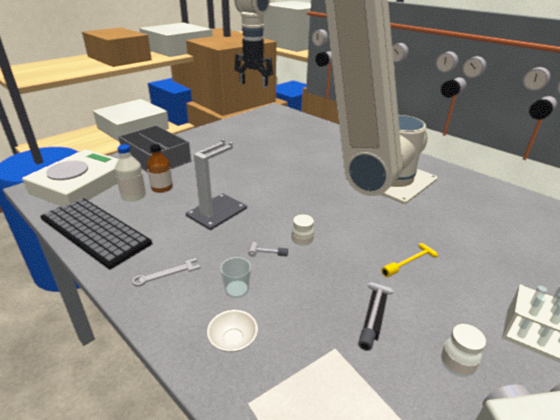

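View pics/top0.png

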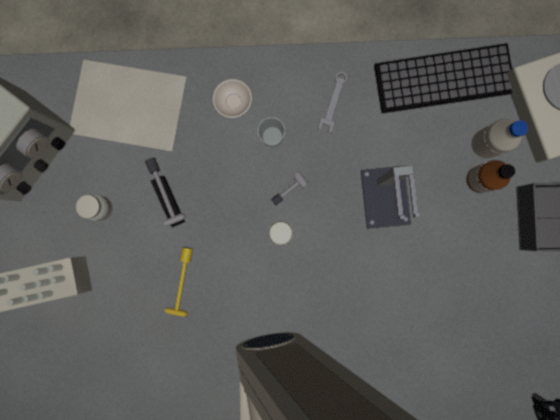

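The scene view shows the steel key with its crossbar at about (380,287) and its socket at (361,348). In the top view they are at (175,219) and (152,160). The yellow look-alike is at (176,311) in the top view. The hanger's prongs are near (405,196) in the top view.

Run:
```python
from h import *
import pickle
ps=pickle.load(open('p0.pkl','rb'));s,t=ps['scene'],ps['top']
for n in ps:print(n,np.round(ray(ps[n],(280,210)),3).tolist(), np.array(ps[n]['mtx'])[0,0])
print('bar',tri([(s,(380,287)),(t,(175,218))]),atz(s,(380,287),.033),atz(t,(175,218),.033))
print('sock',tri([(s,(361,348)),(t,(151,157))]),atz(s,(361,348),.033),atz(t,(151,157),.033))
print('seat',tri([(s,(215,147)),(t,(405,196))]),atz(s,(215,147),.205),atz(t,(405,196),.205))
print('hanger',atz(s,(216,212),0),atz(t,(383,199),0))
for n,z in[('beaker',0),('jar',0),('short',0)]:pass
for l,u in[('beaker',(269,137)),('jar',(282,235)),('short',(302,180)),('wrench',(333,103)),('jar2',(95,207)),('bowl',(232,98))]:print(l,atz(t,u,0.0).round(3))
def crop(p,c,w,h,k,f):
    i=p['img'][c[1]-h:c[1]+h,c[0]-w:c[0]+w];cv2.imwrite('pics/'+f,cv2.resize(i,None,fx=k,fy=k,interpolation=cv2.INTER_CUBIC))
a=lambda p,c,w,h,k:cv2.resize(p['img'][c[1]-h:c[1]+h,c[0]-w:c[0]+w],None,fx=k,fy=k,interpolation=cv2.INTER_CUBIC)
top=np.hstack([a(t,(165,190),50,37,8//1),]);
A=np.hstack([a(t,(165,190),40,45,5),a(s,(370,315),40,45,5)]);B=np.hstack([a(t,(395,195),40,45,5)[:],a(s,(215,180),40,45,5)])
cv2.imwrite('pics/cA.png',A);cv2.imwrite('pics/cB.png',B)
```

```text
scene [[1.132, 0.536, 0.666], [-0.602, -0.568, -0.561]] 390.3241507597007
top [[0.471, -0.024, 1.126], [0.055, 0.026, -0.998]] 439.8900102134542
bar (array([0.51799205, 0.26794833, 0.03655232]), [np.float64(0.00038364568509024127), np.float64(0.0003836456850902019)]) [0.51423681 0.26671753 0.033     ] [0.51835328 0.26856735 0.033     ]
sock (array([0.67580764, 0.32786738, 0.03016673]), [np.float64(0.0016491734867563467), np.float64(0.0016491734867563085)]) [0.67897076 0.32755954 0.033     ] [0.67437338 0.32835666 0.033     ]
seat (array([ 0.54701026, -0.26142712,  0.20844686]), [np.float64(0.0027949908116965093), np.float64(0.002794990811696144)]) [ 0.54381158 -0.27039796  0.205     ] [ 0.54522222 -0.2603183   0.205     ]
hanger [ 0.56285818 -0.26499403  0.        ] [ 0.55544566 -0.25725395  0.        ]
beaker [0.724 0.03  0.   ]
jar [0.47  0.002 0.   ]
short [ 0.61  -0.053  0.   ]
wrench [ 0.808 -0.138  0.   ]
jar2 [0.553 0.487 0.   ]
bowl [0.83  0.124 0.   ]
```

View pics/cA.png

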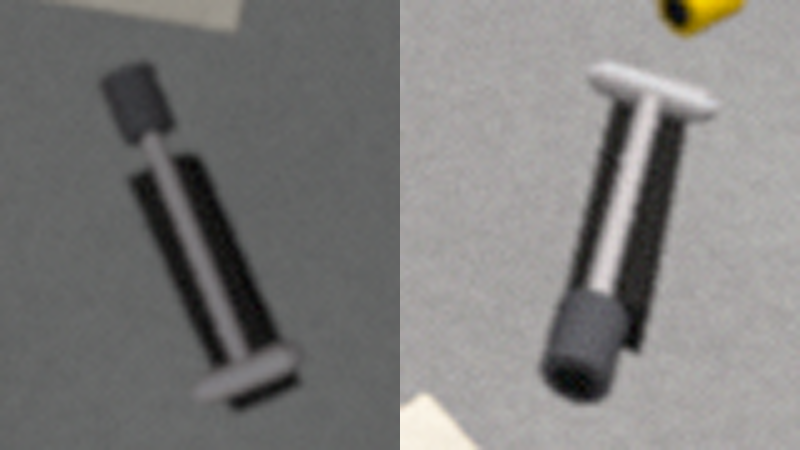

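View pics/cB.png

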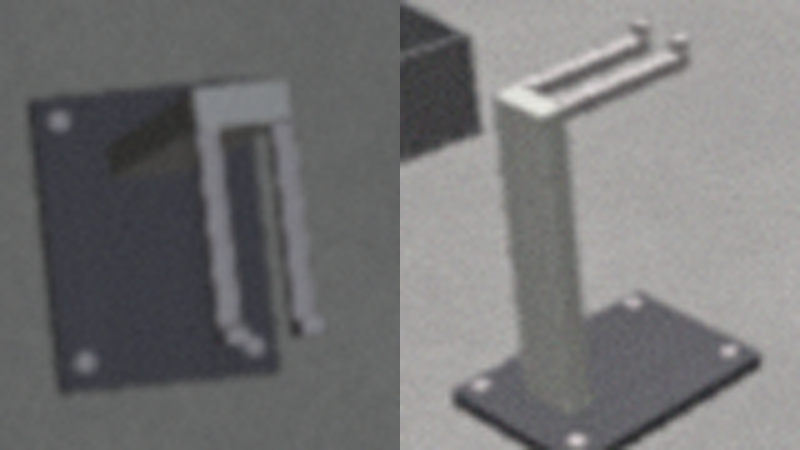

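```bash
cat > fit.py <<'E'
from h import *
import pickle
from scipy.optimize import least_squares
ps=pickle.load(open('p0.pkl','rb'));s,t=ps['scene'],ps['top']
def T(o,c): return (o[0]+c[0]/5,o[1]+c[1]/5)
def pose(P,m):
    c,sn=np.cos(P[2]),np.sin(P[2]);m=np.array(m,float)
    return np.c_[P[0]+c*m[:,0]-sn*m[:,1],P[1]+sn*m[:,0]+c*m[:,1],m[:,2]]
def fit(obs,x0):
    def f(P):
        return np.concatenate([(proj(p,pose(P,[m]))[0]-u) for p,u,m in obs])
    r_=least_squares(f,x0); return r_.x,f(r_.x).reshape(-1,2)
to=(355,150);so=(175,135)
H=[(t,T(to,(211,128)),(.040,.0155,.205)),(t,T(to,(283,123)),(.040,-.0155,.205)),
(t,T(to,(257,347)),(-.0415,.0155,.214)),(t,T(to,(313,325)),(-.0415,-.0155,.214)),
(t,T(to,(193,92)),(.058,.020,.205)),(t,T(to,(290,82)),(.058,-.020,.205)),
(s,T(so,(280,40)),(-.0415,.0155,.214)),(s,T(so,(240,25)),(-.0415,-.0155,.214)),
(s,T(so,(150,119)),(.058,.020,.205)),(s,T(so,(97,95)),(.058,-.020,.205)),]
for sel in('both','top','scene'):
    o=[h for h in H if sel=='both' or (h[0] is t)==(sel=='top')]
    P,res=fit(o,[.55,-.26,0]);print(sel,P.round(4),np.degrees(P[2]).round(2));print(res.round(1).tolist())
    if sel=='both':PH=P
to=(125,145);so=(330,270)
Kk=[(t,T(to,(246,374)),(0,0,.035)),(t,T(to,(198,393)),(0,-.0 if 0 else .026,.035)),(t,T(to,(295,355)),(0,-.026,.035)),
(t,T(to,(128,68)),(.165,0,.044)),(t,T(to,(150,138)),(.130,0,.038)),
(s,T(so,(193,75)),(0,-.026,.036)),(s,T(so,(315,106)),(0,.026,.036)),(s,T(so,(183,370)),(.165,0,.033)),]
# which bar end is +y? image-left = +y in top ; scene image right = +y
Kk[5]=(s,T(so,(193,73)),(0,-.026,.036));
for sel in('both','top','scene'):
    o=[h for h in Kk if sel=='both' or (h[0] is t)==(sel=='top')]
    P,res=fit(o,[.52,.268,.36]);print(sel,P.round(4),np.degrees(P[2]).round(2));print(res.round(1).tolist())
    if sel=='both':PK=P
def draw(p,P,m,col,img,c,k,w):
    for a,b in m:
        q=(proj(p,pose(P,[a,b]))-(c[0]-w[0],c[1]-w[1]))*k
        cv2.line(img,tuple(int(v) for v in q[0].round()),tuple(int(v) for v in q[1].round()),col,1)
a=lambda p,c,w,h,k:cv2.resize(p['img'][c[1]-h:c[1]+h,c[0]-w:c[0]+w],None,fx=k,fy=k,interpolation=cv2.INTER_CUBIC)
def box(x0,x1,y0,y1,z):
    q=[(x0,y0,z),(x1,y0,z),(x1,y1,z),(x0,y1,z)];return [(q[i],q[(i+1)%4]) for i in range(4)]
mh=box(-.045,.04,.011,.020,.205)+box(-.045,.04,-.02,-.011,.205)+box(.04,.058,-.02,.02,.205)+box(-.045,-.038,.011,.020,.214)+box(-.045,-.038,-.02,-.011,.214)+box(-.07,.08,-.055,.055,.012)
mk=[((0,-.028,.033),(0,.028,.033)),((0,0,.033),(.165,0,.033))]+box(-.008,.008,-.024,.024,.036)+box(.13,.165,-.014,.014,.033)
rows=[]
for P,m,c1,c2,f in((PH,mh,(395,195),(215,180),'oH.png'),(PK,mk,(165,190),(370,315),'oK.png')):
    I=[]
    for p,c in((t,c1),(s,c2)):
        i=a(p,c,40,45,5);draw(p,P,m,(0,0,255),i,c,5,(40,45));I.append(i)
    cv2.imwrite('pics/'+f,np.hstack(I))
E
python3 fit.py
```

```text
both [ 0.5462 -0.2647  0.1042] 5.97
[[-0.3, 1.9], [0.2, 1.0], [-2.8, -3.3], [1.1, -0.9], [-0.0, 0.9], [-0.3, 0.4], [-0.8, -1.4], [-0.8, -1.4], [-0.1, -1.5], [0.1, -1.1]]
top [ 0.5461 -0.2656  0.1132] 6.49
[[-0.0, 2.0], [0.4, 0.9], [-2.2, -3.3], [1.7, -0.9], [0.1, 1.0], [-0.1, 0.3]]
scene [ 0.5506 -0.2569  0.0822] 4.71
[[-0.1, 0.0], [0.0, -0.0], [-0.2, -0.1], [0.3, 0.2]]
both [0.514  0.2695 0.3726] 21.35
[[0.2, -0.1], [0.3, 0.1], [-0.0, -0.3], [-1.5, 0.3], [0.0, -0.6], [1.2, -1.4], [0.1, -1.2], [-1.4, 1.0]]
top [0.5134 0.2699 0.3559] 20.39
[[0.1, 0.2], [0.1, 0.2], [-0.1, 0.1], [-0.6, 0.1], [0.6, -0.7]]
scene [0.5149 0.2692 0.3871] 22.18
[[0.8, -1.1], [-0.2, -1.1], [-0.5, 1.6]]
```

View pics/oH.png

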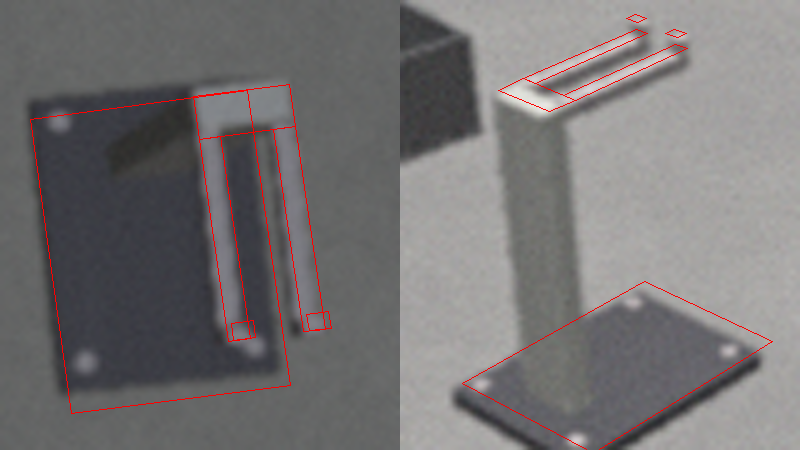

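View pics/oK.png

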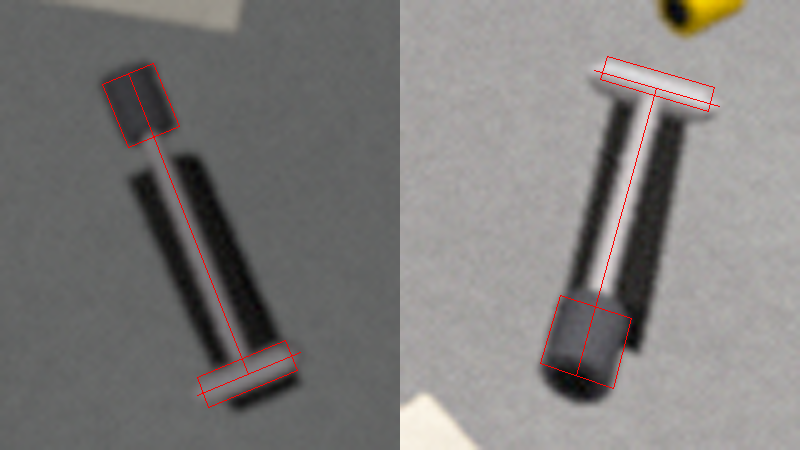

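```bash
cat > fit2.py <<'E'
exec(open('fit.py').read().split("for sel in('both'")[0])
to=(355,150);so=(175,135)
t_=lambda a,b,m:(0,T(to,(a,b)),m); s_=lambda a,b,m:(1,T(so,(a,b)),m)
H=[t_(201,127,(.040,.020,.205)),t_(292,120,(.040,-.020,.205)),t_(193,90,(.058,.020,.205)),t_(289,80,(.058,-.020,.205)),
t_(236,330,(-.043,.0155,.213)),t_(314,325,(-.043,-.0155,.213)),
t_(30,101,(.08,.055,.012)),t_(62,393,(-.07,.055,.012)),t_(280,373,(-.07,-.055,.012)),
s_(280,40,(-.0415,.0155,.213)),s_(240,25,(-.0415,-.0155,.213)),s_(150,119,(.058,.020,.205)),s_(97,95,(.058,-.020,.205)),
s_(56,393,(.08,-.055,.012)),s_(242,289,(-.07,-.055,.012)),s_(360,357,(-.07,.055,.012))]
to=(125,145);so=(330,270)
Kk=[t_(246,374,(0,0,.036)),t_(196,393,(0,.026,.036)),t_(297,355,(0,-.026,.036)),t_(102,78,(.165,.014,.033)),t_(153,65,(.165,-.014,.033)),t_(127,145,(.13,.014,.033)),t_(176,132,(.13,-.014,.033)),
s_(190,72,(0,-.027,.035)),s_(317,106,(0,.027,.035)),s_(183,373,(.165,0,.033)),s_(153,302,(.13,-.014,.033)),s_(230,322,(.13,.014,.033))]
cams=[t,s]
def pj(ci,X,d):
    p=cams[ci];rv=np.array(p['rvec'],float).ravel()
    Rm=cv2.Rodrigues(d[:3])[0]@cv2.Rodrigues(rv)[0]
    return cv2.projectPoints(np.array(X).reshape(-1,3),cv2.Rodrigues(Rm)[0],np.array(p['tvec'],float)+d[3:],np.array(p['mtx'],float),None)[0].reshape(-1,2)
def f(v,raw=False):
    D=[v[6:12],v[12:18]];o=[]
    for L,P in((H,v[:3]),(Kk,v[3:6])):
        for ci,u,m in L:o.append(pj(ci,pose(P,[m]),D[ci])[0]-u)
    o=np.array(o)
    if raw:return o
    return np.concatenate([o.ravel()/0.5]+[np.r_[d[:3]/.003,d[3:]/.002] for d in D])
sol=least_squares(f,np.r_[.546,-.265,.1,.514,.2695,.37,np.zeros(12)])
v=sol.x;J=np.linalg.inv(sol.jac.T@sol.jac)
print(v[:6].round(4),np.degrees(v[[2,5]]),np.sqrt(np.diag(J))[:6].round(4));print(v[6:].round(4));print(f(v,1).round(1).tolist())
E
python3 fit2.py
```

```text
[ 0.5515 -0.2609  0.0776  0.5138  0.2683  0.3755] [ 4.44389039 21.51686166] [0.0017 0.0021 0.0056 0.0017 0.0019 0.0049]
[ 0.0098 -0.0026  0.0006  0.0003  0.0004 -0.0001 -0.0008 -0.003   0.003
 -0.0002  0.0034  0.0016]
[[-0.7, 0.5], [0.5, -0.1], [-0.1, -0.7], [0.1, -0.7], [-0.0, -0.7], [-0.4, -1.2], [-0.2, 0.8], [-0.1, 1.7], [0.4, 1.3], [-0.9, 0.6], [-0.7, 0.5], [-1.1, -0.0], [-0.6, 0.2], [0.4, -0.9], [0.5, -0.1], [2.1, -1.1], [0.3, 0.1], [0.7, 0.4], [-0.3, -0.1], [-0.2, 1.0], [-0.2, -0.7], [-0.1, 0.4], [0.4, -1.4], [1.0, -0.3], [-0.3, -0.0], [-1.4, 1.1], [1.4, -0.8], [-0.0, -0.1]]
```

```bash
cat >> h.py <<'E'
def yaw():
    q=r.sense()['ee_rot'];M=R.from_quat([q[1],q[2],q[3],q[0]]).as_matrix();return np.degrees(np.arctan2(M[1,0],M[0,0])),M
def plan(target,ydeg):
    s=r.sense();y,M=yaw();d=M.T@(np.array(target)-s['tcp_pos'])/.15
    dy=(ydeg-y)
    print('t',s['time'],'tcp',np.round(s['tcp_pos'],4),'yaw',round(y,2),'z-axis',M[:,2].round(4),'w',round(s['grip_width'],4),'F',np.round(s['ft_force'],1))
    print('shift',d.round(4),'turn',round(-dy/120,4),'or',round(-(dy+360)/120,4),round(-(dy-360)/120,4))
E
python3 - <<'E'
from h import *
print(r.grip_depth,[a for a in dir(r) if a[0]!='_'])
plan([.28,-.26,.30],90)
plan([.514,.2685,.30],201.3)
E
```

```text
0.0187 ['PlanningError', 'capture', 'finish_job', 'grip_depth', 'pinpoint', 'sense', 'spot_in']
t 1.0 tcp [ 0.1614 -0.5258  0.2313] yaw 17.06 z-axis [ 0.  0. -1.] w 0.0856 F [ 0.1  0.2 -0.5]
shift [ 1.2759 -1.4619 -0.4582] turn -0.6078 or -3.6078 2.3922
t 1.0 tcp [ 0.1614 -0.5258  0.2313] yaw 17.06 z-axis [ 0.  0. -1.] w 0.0856 F [ 0.1  0.2 -0.5]
shift [ 3.801  -4.3724 -0.4581] turn -1.5353 or -4.5353 1.4647
```

drive_tool([
  {"x": 0.15,"y": -0.18,"z": -0.2,"turn": -0.07},
  {"x": 0.38,"y": -0.44,"z": -0.4,"turn": -0.15},
  {"x": 0.62,"y": -0.72,"z": -0.46,"turn": -0.23},
  {"x": 0.86,"y": -0.99,"z": -0.46,"turn": -0.31},
  {"x": 0.86,"y": -0.99,"z": -0.46,"turn": -0.38},
], hand=1, force=100)

```text
time: 1.62
tcp_pos: [0.2421, -0.3431, 0.3013]
ee_rot: [0.001, 0.852, 0.524, 0.0]
ft_force: [-0.2, -0.5, 0.3]
grip_width: 0.0852
```

```bash
python3 -c "
from h import *
plan([.514,.2685,.30],201.3)"
```

```text
t 1.625 tcp [ 0.2421 -0.3431  0.3013] yaw 63.15 z-axis [ 0.0011 -0.0015 -1.    ] w 0.0852 F [-0.2 -0.5  0.3]
shift [ 4.4564 -0.2242  0.0048] turn -1.1513 or -4.1513 1.8487
```

drive_tool([
  {"x": 0.25,"y": -0.02,"turn": -0.08},
  {"x": 0.5,"y": -0.03,"turn": -0.16},
  {"x": 0.75,"y": -0.04,"turn": -0.24},
  {"x": 1.0,"y": -0.05,"turn": -0.32},
  {"x": 1.0,"y": -0.05,"turn": -0.36},
])

```text
invalid input at $.increments[0]: expected keys x, y, z, turn
```

```bash
python3 -c "
from h import *
plan([.514,.2685,.30],201.3)"
```

```text
t 1.625 tcp [ 0.2421 -0.3431  0.3013] yaw 63.15 z-axis [ 0.0011 -0.0015 -1.    ] w 0.0852 F [-0.2 -0.5  0.3]
shift [ 4.4564 -0.2242  0.0048] turn -1.1513 or -4.1513 1.8487
```

drive_tool([
  {"x": 0.25,"y": -0.02,"z": 0,"turn": -0.08},
  {"x": 0.5,"y": -0.03,"z": 0,"turn": -0.16},
  {"x": 0.75,"y": -0.04,"z": 0,"turn": -0.24},
  {"x": 1.0,"y": -0.05,"z": 0,"turn": -0.32},
  {"x": 1.0,"y": -0.05,"z": 0,"turn": -0.36},
])

```text
time: 2.25
tcp_pos: [0.3036, -0.2039, 0.3016]
ee_rot: [0.001, 0.597, 0.803, -0.0]
ft_force: [-0.6, -1.1, 0.9]
grip_width: 0.0857
```

```bash
python3 -c "
from h import *
plan([.514,.2685,.30],201.3)"
```

```text
t 2.25 tcp [ 0.3036 -0.2039  0.3016] yaw 106.76 z-axis [ 0.0019 -0.0019 -1.    ] w 0.0857 F [-0.6 -1.1  0.9]
shift [2.6112 2.2509 0.0073] turn -0.7879 or -3.7879 2.2121
```

drive_tool([
  {"x": 0.2,"y": 0.18,"z": 0,"turn": -0.08},
  {"x": 0.45,"y": 0.39,"z": 0,"turn": -0.16},
  {"x": 0.7,"y": 0.6,"z": 0,"turn": -0.24},
  {"x": 1.0,"y": 0.86,"z": 0,"turn": -0.32},
  {"x": 1.0,"y": 0.86,"z": 0,"turn": -0.39},
])

```text
time: 2.88
tcp_pos: [0.3847, -0.0193, 0.3015]
ee_rot: [0.001, 0.223, 0.975, -0.0]
ft_force: [0.0, -0.1, -0.4]
grip_width: 0.0854
```

```bash
python3 -c "
from h import *
plan([.514,.2685,.30],201.3)"
```

```text
t 2.875 tcp [ 0.3847 -0.0193  0.3015] yaw 154.27 z-axis [ 0.0023 -0.0014 -1.    ] w 0.0854 F [ 0.  -0.1 -0.4]
shift [0.0562 2.1028 0.0091] turn -0.3919 or -3.3919 2.6081
```

drive_tool([
  {"x": 0,"y": 0.25,"z": 0,"turn": -0.08},
  {"x": 0.02,"y": 0.5,"z": 0,"turn": -0.16},
  {"x": 0.03,"y": 0.75,"z": 0,"turn": -0.24},
  {"x": 0.03,"y": 1.0,"z": 0,"turn": -0.32},
  {"x": 0.03,"y": 1.0,"z": 0,"turn": -0.392},
])

```text
time: 3.5
tcp_pos: [0.4463, 0.1197, 0.301]
ee_rot: [0.001, -0.189, 0.982, -0.001]
ft_force: [0.3, -0.5, -0.4]
grip_width: 0.085
```

```bash
python3 -c "
from h import *
plan([.514,.2685,.20],201.3)"
```

```text
t 3.5 tcp [0.4463 0.1197 0.301 ] yaw -158.23 z-axis [ 0.0018 -0.0011 -1.    ] w 0.085 F [ 0.3 -0.5 -0.4]
shift [-0.7862  0.7552  0.6728] turn -2.9961 or -5.9961 0.0039
```

drive_tool([
  {"x": -0.3,"y": 0.29,"z": 0.2,"turn": 0.002},
  {"x": -0.6,"y": 0.57,"z": 0.5,"turn": 0.004},
  {"x": -0.786,"y": 0.755,"z": 0.8,"turn": 0.004},
  {"x": -0.786,"y": 0.755,"z": 1.0,"turn": 0.004},
  {"x": -0.786,"y": 0.755,"z": 1.0,"turn": 0.004},
  {"x": -0.786,"y": 0.755,"z": 1.0,"turn": 0.004},
])

```text
time: 4.25
tcp_pos: [0.5144, 0.2681, 0.1526]
ee_rot: [0.001, -0.185, 0.983, -0.001]
ft_force: [0.6, 0.8, 0.6]
grip_width: 0.0854
```

Run:
```python
from h import *
plan([.514,.2685,.014],201.3)
t=cap('top','t1.png');s=cap('scene','s1.png')
a=lambda p,c,w,h,k:cv2.resize(p['img'][c[1]-h:c[1]+h,c[0]-w:c[0]+w],None,fx=k,fy=k,interpolation=cv2.INTER_CUBIC)
cv2.imwrite('pics/c1.png',np.hstack([a(t,(165,190),65,65,6//1),a(s,(375,290),65,65,6)])[:, :])
i=cv2.imread('pics/c1.png');print(i.shape);cv2.imwrite('pics/c1.png',cv2.resize(i,(800,400)))
```

```text
t 4.25 tcp [0.5144 0.2681 0.1526] yaw -158.72 z-axis [ 3.1e-03 -8.0e-04 -1.0e+00] w 0.0854 F [0.6 0.8 0.6]
shift [0.0041 0.0053 0.9241] turn -3.0002 or -6.0002 -0.0002
(780, 1560, 3)
```

View pics/c1.png

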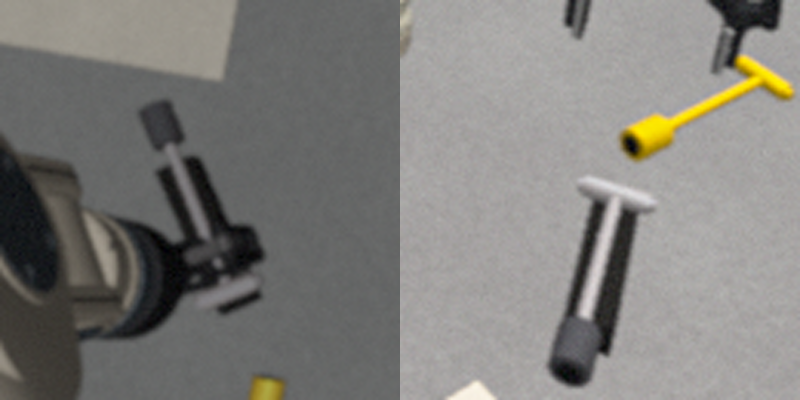

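drive_tool([
  {"x": 0.004,"y": 0.005,"z": 0.2,"turn": 0},
  {"x": 0.004,"y": 0.005,"z": 0.4,"turn": 0},
  {"x": 0.004,"y": 0.005,"z": 0.62,"turn": 0},
  {"x": 0.004,"y": 0.005,"z": 0.62,"turn": 0},
  {"x": 0.004,"y": 0.005,"z": 0.62,"turn": 0},
])

```text
time: 4.97
tcp_pos: [0.5156, 0.2685, 0.0625]
ee_rot: [0.004, -0.184, 0.983, -0.0]
ft_force: [0.2, 0.4, 0.8]
grip_width: 0.0853
```

Run:
```python
from h import *
plan([.514,.2685,.014],201.3)
t=cap('top','t2.png');s=cap('scene','s2.png')
a=lambda p,c,w,h,k:cv2.resize(p['img'][c[1]-h:c[1]+h,c[0]-w:c[0]+w],None,fx=k,fy=k,interpolation=cv2.INTER_CUBIC)
I=[]
M=yaw()[1];tp=np.array(r.sense()['tcp_pos'])
for p,c in((t,(170,200)),(s,(380,270))):
    i=a(p,c,50,50,8)
    for y in(-.0425,.0425,0):
        q=[(proj(p,tp+M@[0,y,z])[0]-np.array(c)+50)*8 for z in(0,-.03)]
        cv2.line(i,*[tuple(int(v) for v in k) for k in q],(0,0,255),1)
    I.append(i)
cv2.imwrite('pics/c2.png',np.hstack(I));
```

```text
t 4.975 tcp [0.5156 0.2685 0.0625] yaw -158.78 z-axis [ 7.6e-03  8.0e-04 -1.0e+00] w 0.0853 F [0.2 0.4 0.8]
shift [0.0121 0.0045 0.3233] turn -3.0007 or -6.0007 -0.0007
```

View pics/c2.png

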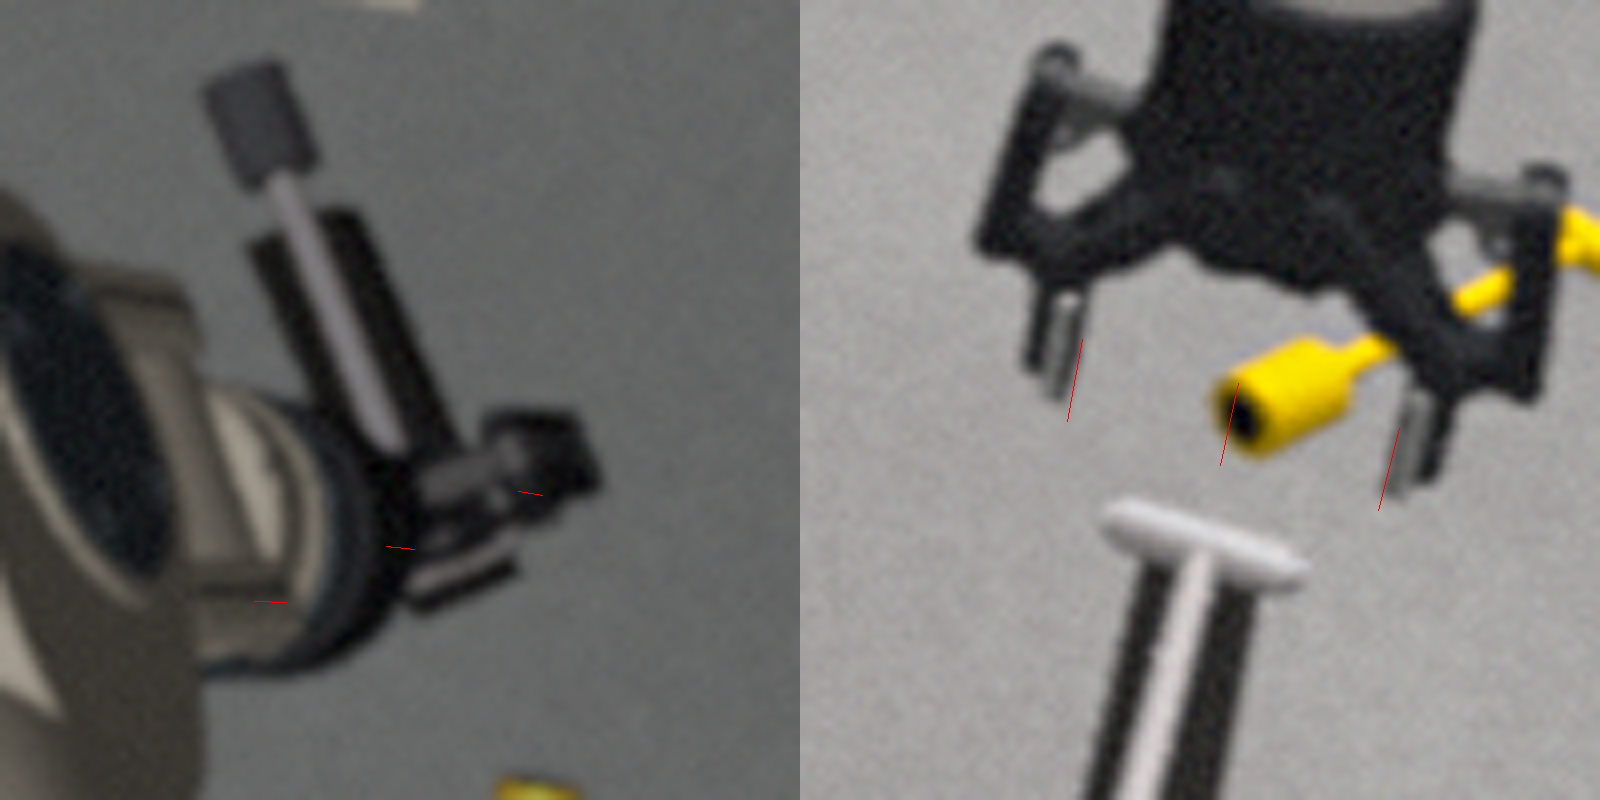

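Run:
```python
from h import *
s=r.capture('scene')
f=lambda a,b:(330+(a-800)/8,220+b/8)
tp=np.array(r.sense()['tcp_pos'])
for z in(.070,.0755):
    L=atz(s,f(1057,402),z);Rr=atz(s,f(1396,499),z)
    print(z,((L+Rr)/2).round(4),(((L+Rr)/2)-tp).round(4),np.linalg.norm(L-Rr))
a=atz(s,f(1104,515),.033);b=atz(s,f(1306,575),.033);print((a+b)/2,np.linalg.norm(a-b),np.degrees(np.arctan2(*(b-a)[[1,0]])))
M=yaw()[1];print(np.degrees(np.arctan2(M[1,1],M[0,1])), np.degrees(np.arctan2(*(Rr-L)[[1,0]])))
```

```text
0.07 [0.5175 0.2694 0.07  ] [0.0021 0.0008 0.0079] 0.09215430358848893
0.0755 [0.5232 0.2719 0.0755] [0.0078 0.0032 0.0134] 0.09130336582609189
[0.51636512 0.26932088 0.033     ] 0.05639218749009026 110.99558988082137
111.2396101730732 111.04785115817559
```

```bash
python3 -c "
from h import *
plan([.513,.2685,.010],201.2)"
```

```text
t 5.125 tcp [0.5154 0.2687 0.0621] yaw -158.76 z-axis [ 7.6e-03  8.0e-04 -1.0e+00] w 0.0854 F [ 0.2 -0.2 -0.5]
shift [0.0178 0.0054 0.3473] turn -2.9997 or -5.9997 0.0003
```

drive_tool([
  {"x": 0.018,"y": 0.005,"z": 0.12,"turn": 0},
  {"x": 0.018,"y": 0.005,"z": 0.24,"turn": 0},
  {"x": 0.018,"y": 0.005,"z": 0.347,"turn": 0},
  {"x": 0.018,"y": 0.005,"z": 0.347,"turn": 0},
  {"x": 0.018,"y": 0.005,"z": 0.347,"turn": 0},
], hand=1)

```text
time: 5.75
tcp_pos: [0.5134, 0.2686, 0.0106]
ee_rot: [0.004, -0.184, 0.983, -0.0]
ft_force: [0.1, -0.4, 0.2]
grip_width: 0.085
```

Run:
```python
from h import *
plan([.513,.2685,.010],201.2)
s=cap('scene','s3.png')
a=lambda p,c,w,h,k:cv2.resize(p['img'][c[1]-h:c[1]+h,c[0]-w:c[0]+w],None,fx=k,fy=k,interpolation=cv2.INTER_CUBIC)
cv2.imwrite('pics/c3.png',a(s,(380,285),45,35,8))
```

```text
t 5.75 tcp [0.5134 0.2686 0.0106] yaw -158.76 z-axis [ 0.0083  0.0011 -1.    ] w 0.085 F [ 0.1 -0.4  0.2]
shift [0.0028 0.0007 0.0043] turn -2.9997 or -5.9997 0.0003
```

View pics/c3.png

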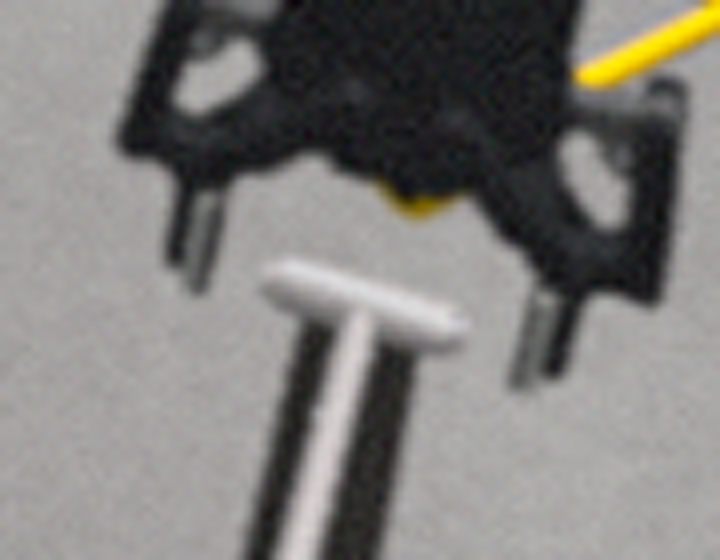

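drive_tool([
  {"x": 0.01,"y": 0.004,"z": 0,"turn": 0},
  {"x": 0.01,"y": 0.004,"z": 0,"turn": 0},
  {"x": 0.01,"y": 0.004,"z": 0,"turn": 0},
  {"x": 0.01,"y": 0.004,"z": 0,"turn": 0},
], hand=0.45)

```text
time: 6.3
tcp_pos: [0.5119, 0.2686, 0.0108]
ee_rot: [0.004, -0.184, 0.983, -0.0]
ft_force: [0.2, 0.8, -0.4]
grip_width: 0.0617
```

Run:
```python
from h import *
plan([.513,.2685,.010],201.2)
s=cap('scene','s4.png')
a=lambda p,c,w,h,k:cv2.resize(p['img'][c[1]-h:c[1]+h,c[0]-w:c[0]+w],None,fx=k,fy=k,interpolation=cv2.INTER_CUBIC)
cv2.imwrite('pics/c4.png',a(s,(380,285),45,35,8))
```

```text
t 6.3 tcp [0.5119 0.2686 0.0108] yaw -158.76 z-axis [ 0.0087  0.0013 -1.    ] w 0.0617 F [ 0.2  0.8 -0.4]
shift [-0.0064 -0.0034  0.0055] turn -2.9997 or -5.9997 0.0003
```

View pics/c4.png

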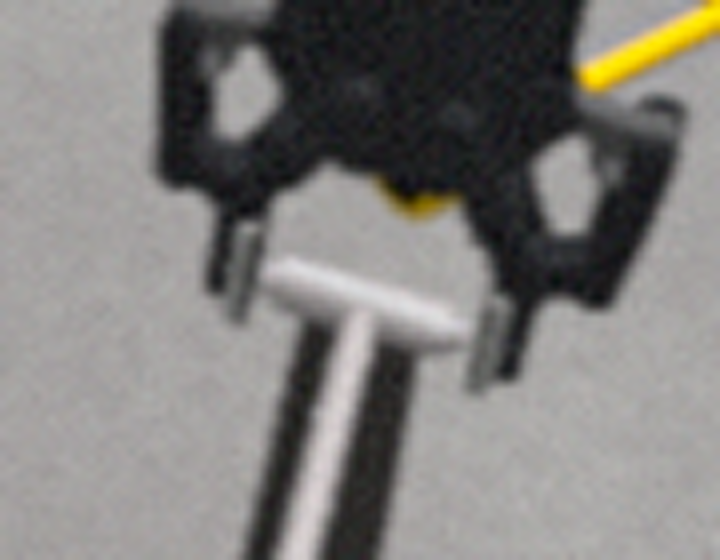

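drive_tool([
  {"x": 0,"y": 0,"z": 0,"turn": 0},
  {"x": 0,"y": 0,"z": 0,"turn": 0},
  {"x": 0,"y": 0,"z": 0,"turn": 0},
  {"x": 0,"y": 0,"z": 0,"turn": 0},
  {"x": 0,"y": 0,"z": 0,"turn": 0},
  {"x": 0,"y": 0,"z": 0,"turn": 0},
], hand=-1, force=110)

```text
time: 7.1
tcp_pos: [0.5119, 0.2686, 0.0116]
ee_rot: [0.005, -0.184, 0.983, -0.0]
ft_force: [-3.1, -1.7, 8.6]
grip_width: 0.0521
```

Run:
```python
from h import *
plan([.512,.2685,.06],201.2)
s=cap('scene','s5.png')
a=lambda p,c,w,h,k:cv2.resize(p['img'][c[1]-h:c[1]+h,c[0]-w:c[0]+w],None,fx=k,fy=k,interpolation=cv2.INTER_CUBIC)
cv2.imwrite('pics/c5.png',a(s,(380,300),55,65,6))
```

```text
t 7.1 tcp [0.5119 0.2686 0.0116] yaw -158.76 z-axis [ 0.0093  0.0014 -1.    ] w 0.0521 F [-3.1 -1.7  8.6]
shift [-0.003  -0.0017 -0.3226] turn -2.9997 or -5.9997 0.0003
```

View pics/c5.png

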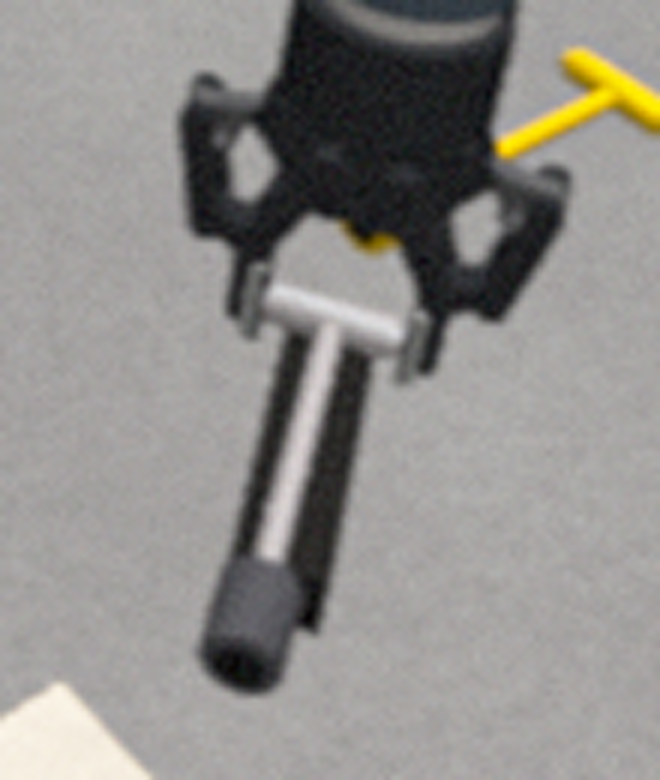

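drive_tool([
  {"x": 0,"y": 0,"z": -0.04,"turn": 0},
  {"x": 0,"y": 0,"z": -0.12,"turn": 0},
  {"x": 0,"y": 0,"z": -0.24,"turn": 0},
  {"x": 0,"y": 0,"z": -0.38,"turn": 0},
  {"x": 0,"y": 0,"z": -0.52,"turn": 0},
  {"x": 0,"y": 0,"z": -0.66,"turn": 0},
  {"x": 0,"y": 0,"z": -0.8,"turn": 0},
  {"x": 0,"y": 0,"z": -0.92,"turn": 0},
  {"x": 0,"y": 0,"z": -1.0,"turn": 0},
])

```text
time: 8.28
tcp_pos: [0.5104, 0.2684, 0.1627]
ee_rot: [0.005, -0.184, 0.983, -0.0]
ft_force: [-0.1, -0.1, -2.6]
grip_width: 0.0521
```

Run:
```python
from h import *
plan([.512,.2685,.30],201.2)
s=cap('scene','s6.png')
```

```text
t 8.275 tcp [0.5104 0.2684 0.1627] yaw -158.76 z-axis [ 0.0097  0.0016 -1.    ] w 0.0521 F [-0.1 -0.1 -2.6]
shift [-0.0187 -0.0051 -0.9149] turn -2.9997 or -5.9997 0.0003
```

View pics/s6.png

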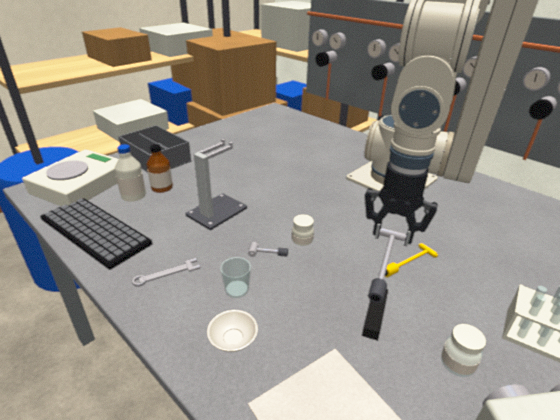

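The key is lifted and level, with its bar at (392,235) and socket at (378,290). The rest below it is empty. I'll lift it higher.

drive_tool([
  {"x": 0,"y": 0,"z": -0.08,"turn": 0},
  {"x": 0,"y": 0,"z": -0.24,"turn": 0},
  {"x": 0,"y": 0,"z": -0.42,"turn": 0},
  {"x": 0,"y": 0,"z": -0.6,"turn": 0},
  {"x": 0,"y": 0,"z": -0.78,"turn": 0},
  {"x": 0,"y": 0,"z": -0.92,"turn": 0},
  {"x": 0,"y": 0,"z": -1.0,"turn": 0},
  {"x": 0,"y": 0,"z": -1.0,"turn": 0},
])

```text
time: 9.32
tcp_pos: [0.5093, 0.2683, 0.3143]
ee_rot: [0.006, -0.184, 0.983, 0.0]
ft_force: [-0.8, 0.5, -3.1]
grip_width: 0.0521
```

drive_tool([
  {"x": 0,"y": 0,"z": 0,"turn": 0},
  {"x": 0,"y": 0,"z": 0,"turn": 0},
  {"x": 0,"y": 0,"z": 0,"turn": 0},
  {"x": 0,"y": 0,"z": 0,"turn": 0},
], force=70)

```text
time: 9.82
tcp_pos: [0.5093, 0.2683, 0.3141]
ee_rot: [0.006, -0.184, 0.983, 0.0]
ft_force: [0.7, 0.1, -3.1]
grip_width: 0.0519
```

Run:
```python
from h import *
plan([.512,.2685,.30],201.2)
s=cap('scene','s7.png')
```

```text
t 9.825 tcp [0.5093 0.2683 0.3141] yaw -158.76 z-axis [ 0.0116  0.0023 -0.9999] w 0.0519 F [ 0.7  0.1 -3.1]
shift [-0.0161 -0.0053  0.0941] turn -2.9997 or -5.9997 0.0003
```

View pics/s7.png

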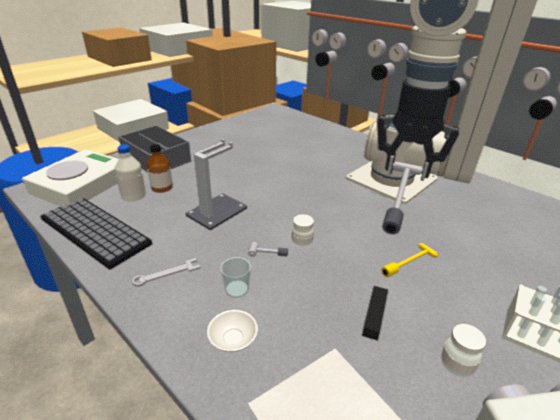

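drive_tool([
  {"x": 0,"y": 0,"z": 0,"turn": 0},
  {"x": 0,"y": 0,"z": 0,"turn": 0},
  {"x": 0,"y": 0,"z": 0,"turn": 0},
  {"x": 0,"y": 0,"z": 0,"turn": 0},
], force=45)

```text
time: 10.38
tcp_pos: [0.5093, 0.2683, 0.3142]
ee_rot: [0.006, -0.184, 0.983, 0.0]
ft_force: [-0.0, -1.2, -3.9]
grip_width: 0.0525
```

drive_tool([
  {"x": 0,"y": 0,"z": 0,"turn": 0},
  {"x": 0,"y": 0,"z": 0,"turn": 0},
  {"x": 0,"y": 0,"z": 0,"turn": 0},
  {"x": 0,"y": 0,"z": 0,"turn": 0},
  {"x": 0,"y": 0,"z": 0,"turn": 0},
  {"x": 0,"y": 0,"z": 0,"turn": 0},
], force=25)

```text
time: 11.12
tcp_pos: [0.5093, 0.2683, 0.3142]
ee_rot: [0.006, -0.184, 0.983, 0.0]
ft_force: [-0.1, -0.6, -2.7]
grip_width: 0.052
```

Run:
```python
from h import *
plan([.512,.2685,.30],201.2)
s=cap('scene','s8.png')
cv2.imwrite('pics/c8.png',cv2.resize(s['img'][80:280,320:500],None,fx=3,fy=3))
```

```text
t 11.125 tcp [0.5093 0.2683 0.3142] yaw -158.76 z-axis [ 0.0117  0.0023 -0.9999] w 0.052 F [-0.1 -0.6 -2.7]
shift [-0.016  -0.0051  0.0946] turn -2.9997 or -5.9997 0.0003
```

View pics/c8.png

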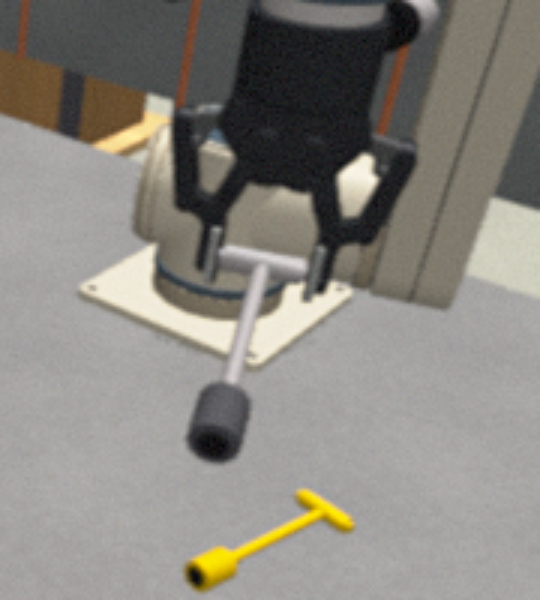

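drive_tool([
  {"x": 0,"y": 0,"z": 0,"turn": 0},
  {"x": 0,"y": 0,"z": 0,"turn": 0},
  {"x": 0,"y": 0,"z": 0,"turn": 0},
  {"x": 0,"y": 0,"z": 0,"turn": 0},
], hand=0.23, force=60)

```text
time: 11.68
tcp_pos: [0.5093, 0.2683, 0.3142]
ee_rot: [0.006, -0.184, 0.983, 0.0]
ft_force: [-0.6, 0.4, -2.6]
grip_width: 0.0527
```

drive_tool([
  {"x": 0,"y": 0,"z": 0,"turn": 0},
  {"x": 0,"y": 0,"z": 0,"turn": 0},
  {"x": 0,"y": 0,"z": 0,"turn": 0},
  {"x": 0,"y": 0,"z": 0,"turn": 0},
], hand=0.245)

```text
time: 12.18
tcp_pos: [0.5093, 0.2683, 0.3142]
ee_rot: [0.006, -0.184, 0.983, 0.0]
ft_force: [0.2, 0.0, -2.0]
grip_width: 0.0531
```

Run:
```python
from h import *
plan([.512,.2685,.30],201.2)
s=cap('scene','s9.png')
cv2.imwrite('pics/c9.png',cv2.resize(s['img'][80:280,320:500],None,fx=3,fy=3))
```

```text
t 12.175 tcp [0.5093 0.2683 0.3142] yaw -158.76 z-axis [ 0.0118  0.0023 -0.9999] w 0.0531 F [ 0.2  0.  -2. ]
shift [-0.0158 -0.0052  0.0949] turn -2.9997 or -5.9997 0.0003
```

View pics/c9.png

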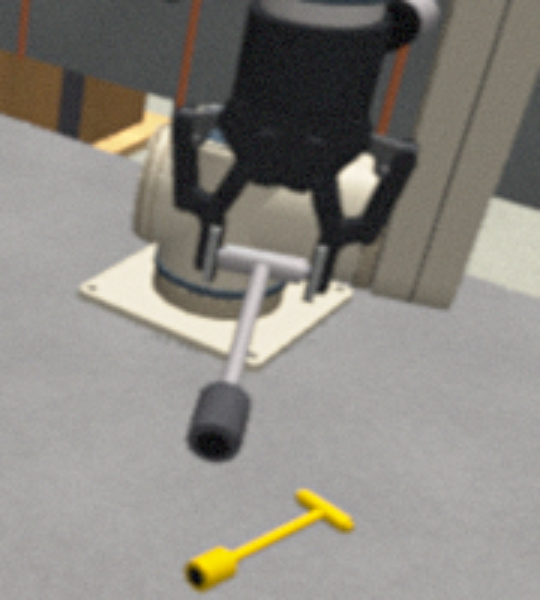

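drive_tool([
  {"x": 0,"y": 0,"z": 0,"turn": 0},
  {"x": 0,"y": 0,"z": 0,"turn": 0},
  {"x": 0,"y": 0,"z": 0,"turn": 0},
], hand=0.257)

```text
time: 12.6
tcp_pos: [0.5093, 0.2683, 0.3142]
ee_rot: [0.006, -0.184, 0.983, 0.0]
ft_force: [0.4, -0.1, -3.0]
grip_width: 0.0538
```

drive_tool([
  {"x": 0,"y": 0,"z": 0,"turn": 0},
  {"x": 0,"y": 0,"z": 0,"turn": 0},
  {"x": 0,"y": 0,"z": 0,"turn": 0},
  {"x": 0,"y": 0,"z": 0,"turn": 0},
], hand=0.268)

```text
time: 13.1
tcp_pos: [0.5093, 0.2683, 0.3142]
ee_rot: [0.006, -0.184, 0.983, 0.0]
ft_force: [0.7, 0.3, -3.2]
grip_width: 0.0545
```

Run:
```python
from h import *
plan([.512,.2685,.30],201.2)
s=cap('scene','s10.png')
cv2.imwrite('pics/c10.png',cv2.resize(s['img'][80:280,320:500],None,fx=3,fy=3))
```

```text
t 13.1 tcp [0.5093 0.2683 0.3142] yaw -158.76 z-axis [ 0.0118  0.0023 -0.9999] w 0.0545 F [ 0.7  0.3 -3.2]
shift [-0.0158 -0.0053  0.0948] turn -2.9996 or -5.9996 0.0004
```

View pics/c10.png

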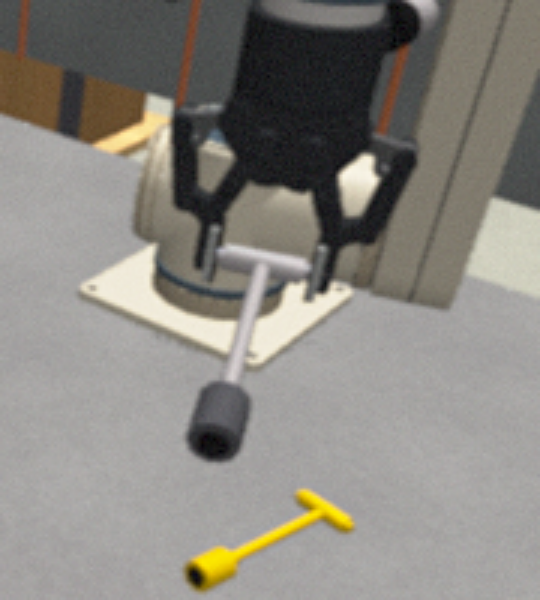

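drive_tool([
  {"x": 0,"y": 0,"z": 0,"turn": 0},
  {"x": 0,"y": 0,"z": 0,"turn": 0},
  {"x": 0,"y": 0,"z": 0,"turn": 0},
  {"x": 0,"y": 0,"z": 0,"turn": 0},
], hand=0.275)

```text
time: 13.65
tcp_pos: [0.5093, 0.2683, 0.3142]
ee_rot: [0.006, -0.184, 0.983, 0.0]
ft_force: [0.5, 0.5, -3.0]
grip_width: 0.0545
```

Run:
```python
from h import *
plan([.512,.2685,.30],201.2)
s=cap('scene','s11.png')
cv2.imwrite('pics/c11.png',cv2.resize(s['img'][80:280,320:500],None,fx=3,fy=3))
```

```text
t 13.65 tcp [0.5093 0.2683 0.3142] yaw -158.76 z-axis [ 0.0118  0.0023 -0.9999] w 0.0545 F [ 0.5  0.5 -3. ]
shift [-0.0159 -0.0053  0.0949] turn -2.9997 or -5.9997 0.0003
```

View pics/c11.png

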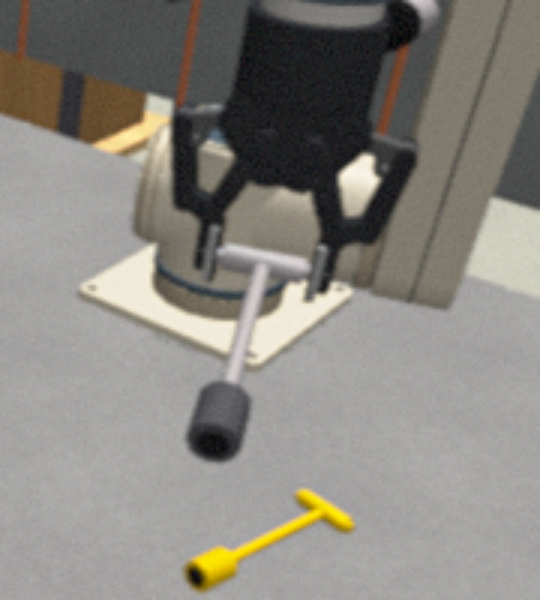

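drive_tool([
  {"x": 0,"y": 0,"z": 0,"turn": 0},
  {"x": 0,"y": 0,"z": 0,"turn": 0},
  {"x": 0,"y": 0,"z": 0,"turn": 0},
  {"x": 0,"y": 0,"z": 0,"turn": 0},
], hand=0.284)

```text
time: 14.2
tcp_pos: [0.5092, 0.2683, 0.3141]
ee_rot: [0.006, -0.184, 0.983, 0.0]
ft_force: [-0.8, -0.0, -3.3]
grip_width: 0.0548
```

Run:
```python
from h import *
plan([.512,.2685,.30],201.2)
s=cap('scene','s12.png')
cv2.imwrite('pics/c12.png',cv2.resize(s['img'][80:280,320:500],None,fx=3,fy=3))
```

```text
t 14.2 tcp [0.5092 0.2683 0.3141] yaw -158.76 z-axis [ 0.0114  0.0022 -0.9999] w 0.0548 F [-0.8 -0.  -3.3]
shift [-0.0167 -0.0053  0.0941] turn -2.9997 or -5.9997 0.0003
```

View pics/c12.png

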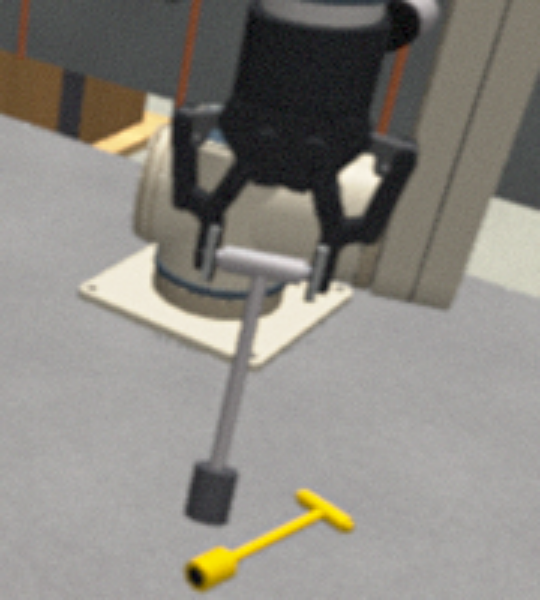

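```bash
cat >> h.py <<'E'
def tilt(p,bar,end,yk):
    # bar pixel, socket end pixel; yk: world yaw (deg) of key's level +x ; relative-to-bar image comparison
    tp=np.array(r.sense()['tcp_pos']);b=tp+[0,0,.023];pb=proj(p,b)[0]
    d=np.array([np.cos(np.radians(yk)),np.sin(np.radians(yk)),0])
    print('bar proj',pb.round(1),'seen',np.round(bar,1))
    for a in range(0,100,10):
        e=proj(p,b+.165*(np.cos(np.radians(a))*d+np.array([0,0,-1])*np.sin(np.radians(a))))[0]
        print(a,(e-pb).round(1),end=' ')
    print('seen',np.round(np.array(end)-bar,1))
E
python3 - <<'E'
from h import *
s=r.capture('scene')
f=lambda a,b:np.array((320+a/3,80+b/3))
tilt(s,f(265,263),f(207,517),21.2)
E
```

```text
bar proj [408.6 166.1] seen [408.3 167.7]
0 [-14.6  46.7] 10 [-17.6  61.2] 20 [-19.9  72.6] 30 [-21.3  80.8] 40 [-21.9  85.8] 50 [-21.8  87.8] 60 [-21.1  87. ] 70 [-19.8  83.8] 80 [-18.   78.5] 90 [-15.9  71.3] seen [-19.3  84.7]
```

drive_tool([
  {"x": 0,"y": 0,"z": 0,"turn": 0},
  {"x": 0,"y": 0,"z": 0,"turn": 0},
  {"x": 0,"y": 0,"z": 0,"turn": 0},
  {"x": 0,"y": 0,"z": 0,"turn": 0},
], hand=0.289)

```text
time: 14.8
tcp_pos: [0.5093, 0.2683, 0.3142]
ee_rot: [0.006, -0.184, 0.983, 0.0]
ft_force: [0.9, -0.2, -3.4]
grip_width: 0.0549
```

Run:
```python
from h import *
plan([.512,.2685,.30],201.2)
s=cap('scene','s13.png');t=cap('top','t13.png')
cv2.imwrite('pics/c13.png',np.hstack([cv2.resize(s['img'][80:280,320:500],None,fx=3,fy=3),cv2.resize(t['img'][80:280,80:260],None,fx=3,fy=3)])[:, :])
```

```text
t 14.8 tcp [0.5093 0.2683 0.3142] yaw -158.76 z-axis [ 0.0117  0.0023 -0.9999] w 0.0549 F [ 0.9 -0.2 -3.4]
shift [-0.0162 -0.0053  0.0948] turn -2.9996 or -5.9996 0.0004
```

View pics/c13.png

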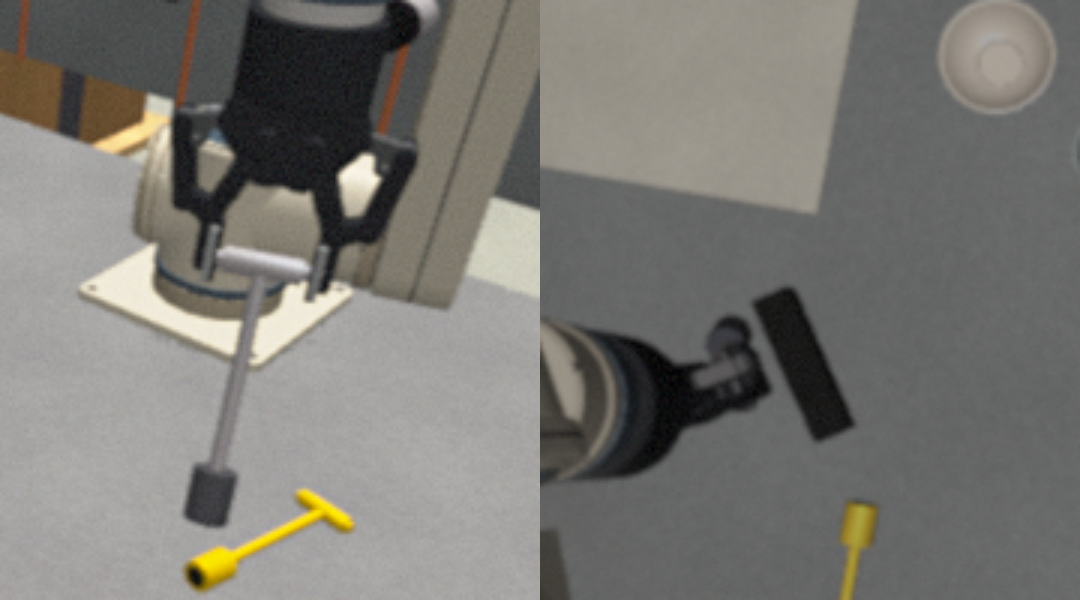

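Still about 65° below level, so it isn't plumb yet. I'll ease a little more.

drive_tool([
  {"x": 0,"y": 0,"z": 0,"turn": 0},
  {"x": 0,"y": 0,"z": 0,"turn": 0},
  {"x": 0,"y": 0,"z": 0,"turn": 0},
  {"x": 0,"y": 0,"z": 0,"turn": 0},
], hand=0.295)

```text
time: 15.4
tcp_pos: [0.5093, 0.2683, 0.3141]
ee_rot: [0.006, -0.184, 0.983, 0.0]
ft_force: [0.1, 0.0, -2.3]
grip_width: 0.0551
```

Run:
```python
from h import *
plan([.512,.2685,.30],201.2)
s=cap('scene','s14.png')
cv2.imwrite('pics/c14.png',cv2.resize(s['img'][80:280,320:500],None,fx=3,fy=3))
```

```text
t 15.4 tcp [0.5093 0.2683 0.3141] yaw -158.76 z-axis [ 0.0117  0.0023 -0.9999] w 0.0551 F [ 0.1  0.  -2.3]
shift [-0.0161 -0.0053  0.0945] turn -2.9996 or -5.9996 0.0004
```

View pics/c14.png

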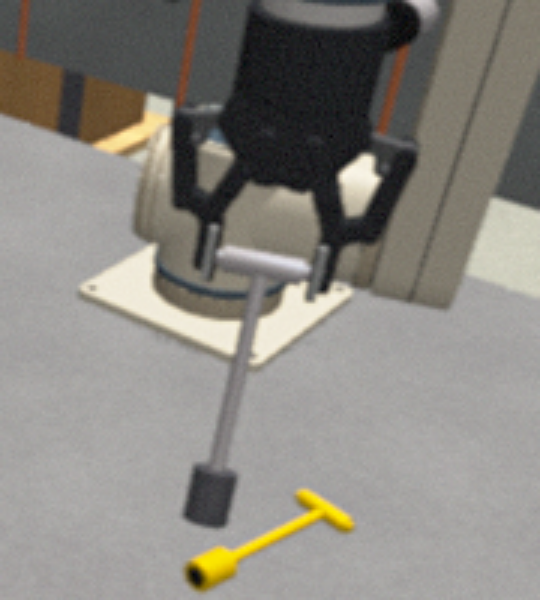

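drive_tool([
  {"x": 0,"y": 0,"z": 0,"turn": 0},
  {"x": 0,"y": 0,"z": 0,"turn": 0},
  {"x": 0,"y": 0,"z": 0,"turn": 0},
  {"x": 0,"y": 0,"z": 0,"turn": 0},
], hand=0.299)

```text
time: 15.95
tcp_pos: [0.5093, 0.2683, 0.3142]
ee_rot: [0.006, -0.184, 0.983, 0.0]
ft_force: [-0.4, -0.2, -3.4]
grip_width: 0.0555
```

Run:
```python
from h import *
plan([.512,.2685,.30],201.2)
s=cap('scene','s15.png')
cv2.imwrite('pics/c15.png',cv2.resize(s['img'][80:280,320:500],None,fx=3,fy=3))
```

```text
t 15.95 tcp [0.5093 0.2683 0.3142] yaw -158.76 z-axis [ 0.0117  0.0023 -0.9999] w 0.0555 F [-0.4 -0.2 -3.4]
shift [-0.0161 -0.0052  0.0947] turn -2.9997 or -5.9997 0.0003
```

View pics/c15.png

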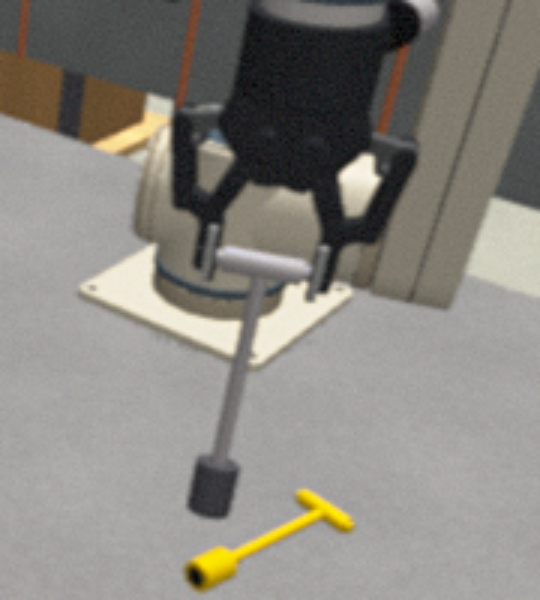

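drive_tool([
  {"x": 0,"y": 0,"z": 0,"turn": 0},
  {"x": 0,"y": 0,"z": 0,"turn": 0},
  {"x": 0,"y": 0,"z": 0,"turn": 0},
  {"x": 0,"y": 0,"z": 0,"turn": 0},
], hand=0.303)

```text
time: 16.5
tcp_pos: [0.5094, 0.2683, 0.3142]
ee_rot: [0.006, -0.184, 0.983, 0.0]
ft_force: [0.5, -0.0, -3.0]
grip_width: 0.0554
```

Run:
```python
from h import *
plan([.512,.2685,.30],201.2)
s=cap('scene','s16.png')
cv2.imwrite('pics/c16.png',cv2.resize(s['img'][80:280,320:500],None,fx=3,fy=3))
```

```text
t 16.5 tcp [0.5094 0.2683 0.3142] yaw -158.76 z-axis [ 0.0119  0.0023 -0.9999] w 0.0554 F [ 0.5 -0.  -3. ]
shift [-0.0156 -0.0051  0.0947] turn -2.9997 or -5.9997 0.0003
```

View pics/c16.png

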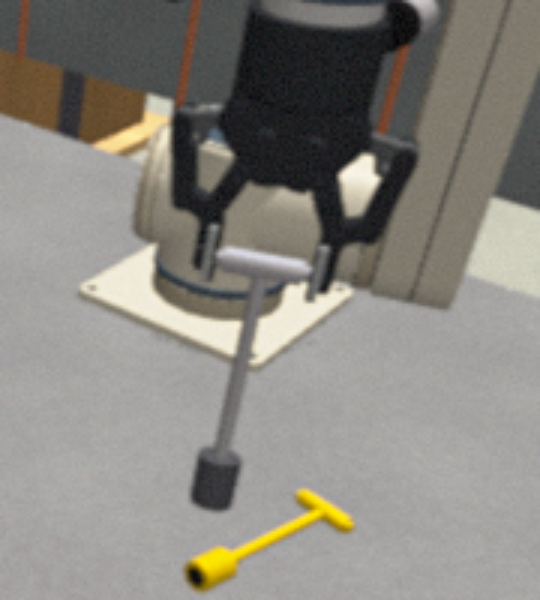

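drive_tool([
  {"x": 0,"y": 0,"z": 0,"turn": 0},
  {"x": 0,"y": 0,"z": 0,"turn": 0},
  {"x": 0,"y": 0,"z": 0,"turn": 0},
  {"x": 0,"y": 0,"z": 0,"turn": 0},
], hand=0.305)

```text
time: 17.05
tcp_pos: [0.5094, 0.2683, 0.3142]
ee_rot: [0.006, -0.184, 0.983, 0.0]
ft_force: [-0.6, -0.4, -2.8]
grip_width: 0.0558
```

Run:
```python
from h import *
plan([.512,.2685,.30],201.2)
s=cap('scene','s17.png')
cv2.imwrite('pics/c17.png',cv2.resize(s['img'][80:280,320:500],None,fx=3,fy=3))
```

```text
t 17.05 tcp [0.5094 0.2683 0.3142] yaw -158.76 z-axis [ 0.0119  0.0023 -0.9999] w 0.0558 F [-0.6 -0.4 -2.8]
shift [-0.0156 -0.0052  0.0949] turn -2.9997 or -5.9997 0.0003
```

View pics/c17.png

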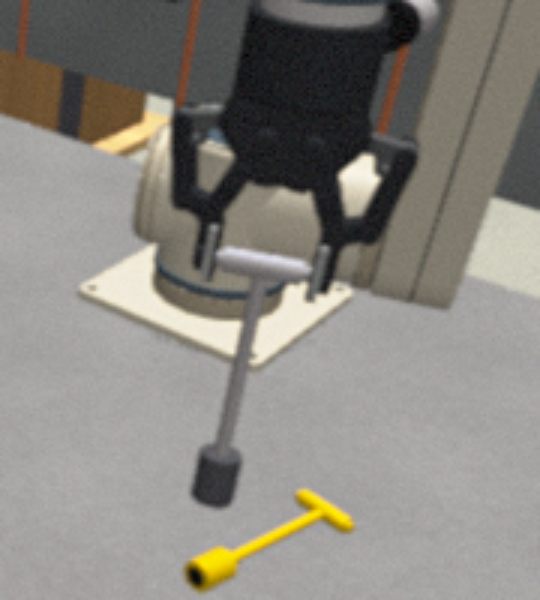

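drive_tool([
  {"x": 0,"y": 0,"z": 0,"turn": 0},
  {"x": 0,"y": 0,"z": 0,"turn": 0},
  {"x": 0,"y": 0,"z": 0,"turn": 0},
  {"x": 0,"y": 0,"z": 0,"turn": 0},
], hand=0.307)

```text
time: 17.6
tcp_pos: [0.5094, 0.2683, 0.3142]
ee_rot: [0.006, -0.184, 0.983, 0.0]
ft_force: [0.4, -0.3, -3.4]
grip_width: 0.0555
```

drive_tool([
  {"x": 0,"y": 0,"z": 0,"turn": 0},
  {"x": 0,"y": 0,"z": 0,"turn": 0},
  {"x": 0,"y": 0,"z": 0,"turn": 0},
  {"x": 0,"y": 0,"z": 0,"turn": 0},
], hand=-1, force=100)

```text
time: 18.1
tcp_pos: [0.5094, 0.2683, 0.3142]
ee_rot: [0.006, -0.184, 0.983, 0.0]
ft_force: [-0.1, -0.6, -3.0]
grip_width: 0.0524
```

Run:
```python
from h import *
plan([.46,0,.33],184.4)
s=cap('scene','s18.png')
cv2.imwrite('pics/c18.png',cv2.resize(s['img'][80:280,320:500],None,fx=3,fy=3))
```

```text
t 18.1 tcp [0.5094 0.2683 0.3142] yaw -158.76 z-axis [ 0.0118  0.0024 -0.9999] w 0.0524 F [-0.1 -0.6 -3. ]
shift [ 0.9536 -1.5484 -0.1136] turn -2.8597 or -5.8597 0.1403
```

View pics/c18.png

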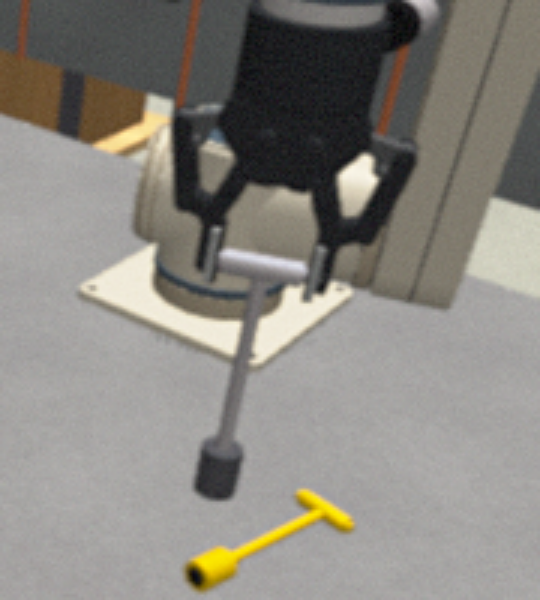

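drive_tool([
  {"x": 0.04,"y": -0.08,"z": 0,"turn": 0.01},
  {"x": 0.12,"y": -0.23,"z": 0,"turn": 0.03},
  {"x": 0.2,"y": -0.39,"z": 0,"turn": 0.05},
  {"x": 0.28,"y": -0.55,"z": 0,"turn": 0.07},
  {"x": 0.36,"y": -0.7,"z": 0,"turn": 0.09},
  {"x": 0.44,"y": -0.86,"z": 0,"turn": 0.11},
  {"x": 0.5,"y": -0.97,"z": 0,"turn": 0.13},
  {"x": 0.52,"y": -1.0,"z": 0,"turn": 0.14},
])

```text
time: 19.15
tcp_pos: [0.4908, 0.0991, 0.3137]
ee_rot: [0.006, -0.037, 0.999, 0.001]
ft_force: [-0.4, 1.2, -2.5]
grip_width: 0.0522
```

```bash
python3 -c "
from h import *
plan([.4518,-.2687,.315],184.4)"
```

```text
t 19.15 tcp [0.4908 0.0991 0.3137] yaw -175.74 z-axis [ 0.0122  0.0023 -0.9999] w 0.0522 F [-0.4  1.2 -2.5]
shift [ 0.4414 -2.4262 -0.0173] turn -3.0012 or -6.0012 -0.0012
```

drive_tool([
  {"x": 0.01,"y": -0.07,"z": 0,"turn": 0},
  {"x": 0.04,"y": -0.22,"z": 0,"turn": 0},
  {"x": 0.07,"y": -0.4,"z": 0,"turn": 0},
  {"x": 0.11,"y": -0.6,"z": 0,"turn": 0},
  {"x": 0.14,"y": -0.78,"z": 0,"turn": 0},
  {"x": 0.17,"y": -0.92,"z": 0,"turn": 0},
  {"x": 0.18,"y": -1.0,"z": 0,"turn": 0},
])

```text
time: 20.02
tcp_pos: [0.475, -0.0532, 0.3132]
ee_rot: [0.006, -0.037, 0.999, 0.001]
ft_force: [-0.9, 1.2, -2.5]
grip_width: 0.0524
```

drive_tool([
  {"x": 0.01,"y": -0.07,"z": 0,"turn": 0},
  {"x": 0.04,"y": -0.22,"z": 0,"turn": 0},
  {"x": 0.07,"y": -0.4,"z": 0,"turn": 0},
  {"x": 0.11,"y": -0.6,"z": 0,"turn": 0},
  {"x": 0.14,"y": -0.78,"z": 0,"turn": 0},
  {"x": 0.17,"y": -0.92,"z": 0,"turn": 0},
  {"x": 0.18,"y": -1.0,"z": 0,"turn": 0},
])

```text
time: 20.9
tcp_pos: [0.4592, -0.2055, 0.3125]
ee_rot: [0.006, -0.037, 0.999, 0.001]
ft_force: [-0.1, -0.1, -3.1]
grip_width: 0.0519
```

```bash
python3 -c "
from h import *
plan([.4518,-.2687,.25],184.4)"
```

```text
t 20.9 tcp [ 0.4592 -0.2055  0.3125] yaw -175.76 z-axis [ 0.0119  0.0025 -0.9999] w 0.0519 F [-0.1 -0.1 -3.1]
shift [ 0.0853 -0.4169  0.4147] turn -3.0013 or -6.0013 -0.0013
```

drive_tool([
  {"x": 0.02,"y": -0.1,"z": 0.06,"turn": 0},
  {"x": 0.04,"y": -0.21,"z": 0.18,"turn": 0},
  {"x": 0.06,"y": -0.32,"z": 0.32,"turn": 0},
  {"x": 0.08,"y": -0.4,"z": 0.46,"turn": 0},
  {"x": 0.085,"y": -0.415,"z": 0.56,"turn": 0},
  {"x": 0.085,"y": -0.415,"z": 0.6,"turn": 0},
  {"x": 0.085,"y": -0.415,"z": 0.6,"turn": 0},
])

```text
time: 21.78
tcp_pos: [0.4522, -0.2679, 0.2223]
ee_rot: [0.006, -0.037, 0.999, 0.001]
ft_force: [-0.0, -1.3, -2.4]
grip_width: 0.0521
```

Run:
```python
from h import *
plan([.4518,-.2687,.222],184.4)
s=cap('scene','s20.png');t=cap('top','t20.png')
cv2.imwrite('pics/c20.png',np.hstack([cv2.resize(s['img'][60:240,160:320],None,fx=5,fy=5),cv2.resize(t['img'][130:310,330:490],None,fx=5,fy=5)]))
```

```text
t 21.775 tcp [ 0.4522 -0.2679  0.2223] yaw -175.72 z-axis [ 0.0119  0.0028 -0.9999] w 0.0521 F [-0.  -1.3 -2.4]
shift [ 0.0033 -0.0054  0.0018] turn -3.001 or -6.001 -0.001
```

View pics/c20.png

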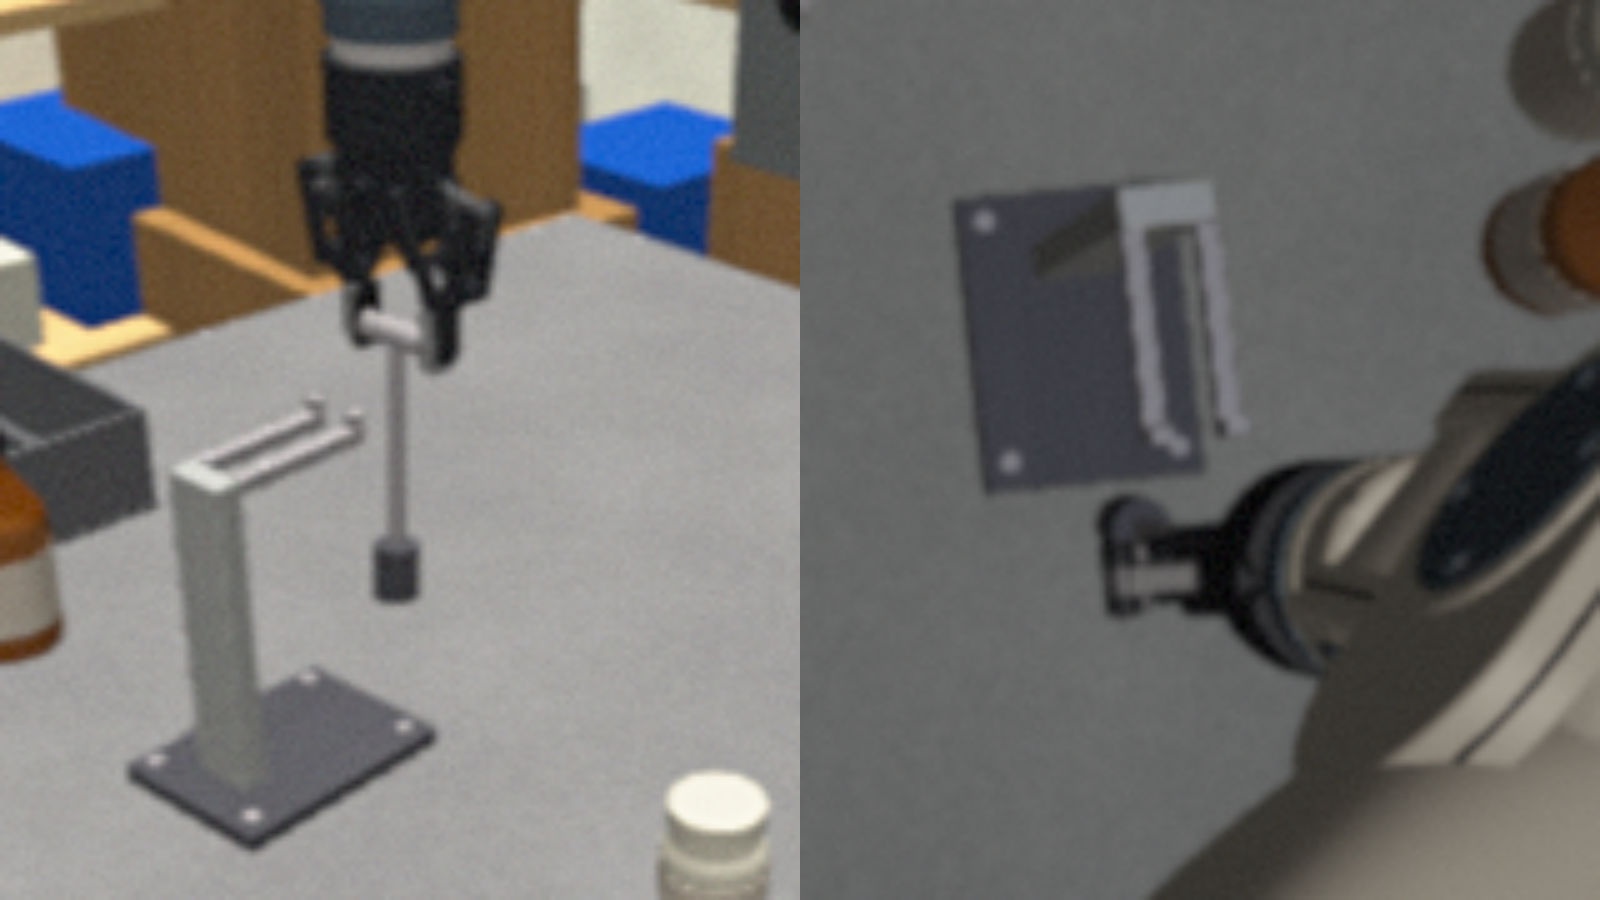

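Run:
```python
from h import *
s=r.capture('scene')
f=lambda a,b:np.array((160+a/5,60+b/5))
tp=np.array(r.sense()['tcp_pos']);b=tp+[0,0,.023]
print('bar tcp',b.round(4),'proj',proj(s,b)[0],'seen',f(393,332))
A=atz(s,f(393,332),b[2]);print('bar by scene',A.round(4))
t1=atz(s,f(317,402),.214);t2=atz(s,f(354,416),.214)
p1=atz(s,f(172,482),.205);p2=atz(s,f(224,496),.205)
print(t1,t2,p1,p2)
tm=(t1+t2)/2;pm=(p1+p2)/2;d=pm-tm;d[2]=0;print(np.linalg.norm(d));d/=np.linalg.norm(d);print('yaw',np.degrees(np.arctan2(d[1],d[0])), 'across',np.degrees(np.arctan2(*(t2-t1)[[1,0]]))-90,np.degrees(np.arctan2(*(p2-p1)[[1,0]]))-90)
for y in(4.4,5.5):
    h=np.array([np.cos(np.radians(y)),np.sin(np.radians(y)),0]);n=np.array([-h[1],h[0],0])
    print(y,'lat bar-tips',(A-tm)@n,'bar-post',(A-pm)@n,'long to tips',(tm-A)@h, 'to seat',(tm-A)@h+.0415,(pm-A)@h-.058)
```

```text
bar tcp [ 0.4525 -0.2682  0.246 ] proj [240.1090873  124.49786657] seen [238.6 126.4]
bar by scene [ 0.4648 -0.2604  0.246 ]
[ 0.5116903  -0.27277266  0.214     ] [ 0.5088273  -0.24421366  0.214     ] [ 0.61842472 -0.2617      0.205     ] [ 0.60869028 -0.22984856  0.205     ]
0.10407877518039324
yaw 7.019339321380349 across 5.724700844263168 16.994206567995306
4.4 lat bar-tips 0.0015498525096416537 bar-post -0.003206565511675205 long to tips 0.045426898066325834 to seat 0.08692689806632584 0.09139693187731071
5.5 lat bar-tips 0.0024216471496357503 bar-post -0.00033793558611521933 long to tips 0.04538877323537905 to seat 0.08688877323537905 0.0914309576904134
```

drive_tool([
  {"x": -0.05,"y": 0,"z": 0,"turn": 0},
  {"x": -0.12,"y": 0,"z": 0.02,"turn": 0},
  {"x": -0.18,"y": 0,"z": 0.04,"turn": 0},
  {"x": -0.2,"y": 0,"z": 0.04,"turn": 0},
  {"x": -0.2,"y": 0,"z": 0.04,"turn": 0},
])

```text
time: 22.55
tcp_pos: [0.4827, -0.2658, 0.2171]
ee_rot: [0.006, -0.038, 0.999, 0.001]
ft_force: [0.5, 0.4, -2.7]
grip_width: 0.0522
```

Run:
```python
from h import *
plan([.5515,-.261,.222],184.4)
s=cap('scene','s21.png');t=cap('top','t21.png')
cv2.imwrite('pics/c21.png',np.hstack([cv2.resize(s['img'][90:190,180:270],None,fx=8,fy=8,interpolation=cv2.INTER_CUBIC),cv2.resize(t['img'][150:250,370:460],None,fx=8,fy=8,interpolation=cv2.INTER_CUBIC)]))
```

```text
t 22.55 tcp [ 0.4827 -0.2658  0.2171] yaw -175.7 z-axis [ 0.0125  0.0021 -0.9999] w 0.0522 F [ 0.5  0.4 -2.7]
shift [-0.4602 -0.0023 -0.0267] turn -3.0008 or -6.0008 -0.0008
```

View pics/c21.png

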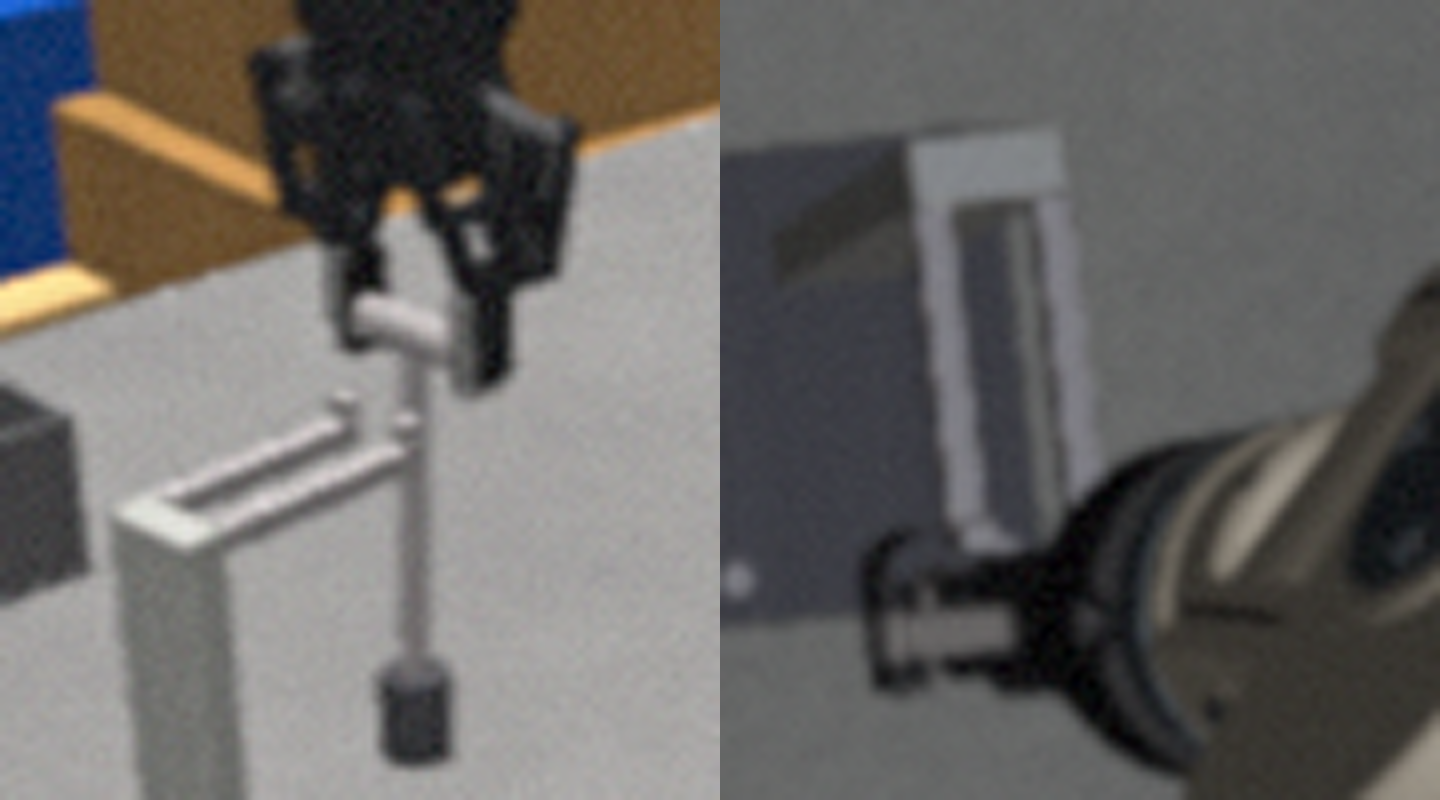

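Run:
```python
from h import *
t=r.capture('top')
f=lambda a,b:np.array((370+(a-720)/8,150+b/8))
y,M=yaw();tp=np.array(r.sense()['tcp_pos']);b=tp-M[:,2]*.023
print(b)
for d in(-.028,-.024,0,.024,.028):
    q=proj(t,b+M[:,1]*d)[0];print(d,((q-[370,150])*8+[720,0]).round(0))
for z in(.231,.241,.251):
  print('bar end seen at',z,atz(t,f(898,638),z).round(4))
print('expect',(b+M[:,1]*.026).round(4))
for u in((912,200),(950,520),(1062,200),(1098,450),(907,145),(1058,128)):print(u,atz(t,f(*u),.205).round(4))
```

```text
[ 0.48203794 -0.26597117  0.24043396]
-0.028 [1182.  597.]
-0.024 [1166.  599.]
0 [1069.  608.]
0.024 [972. 618.]
0.028 [956. 619.]
bar end seen at 0.231 [ 0.4756 -0.2256  0.231 ]
bar end seen at 0.241 [ 0.4756 -0.2233  0.241 ]
bar end seen at 0.251 [ 0.4755 -0.2211  0.251 ]
expect [ 0.4801 -0.24    0.2405]
(912, 200) [ 0.5897 -0.2393  0.205 ]
(950, 520) [ 0.506 -0.246  0.205]
(1062, 200) [ 0.5887 -0.278   0.205 ]
(1098, 450) [ 0.5233 -0.2847  0.205 ]
(907, 145) [ 0.6042 -0.2385  0.205 ]
(1058, 128) [ 0.6076 -0.2777  0.205 ]
```

Run:
```python
from h import *
i=cv2.imread('pics/t21.png')[195:255,375:435]
j=cv2.resize(i,None,fx=12,fy=12,interpolation=cv2.INTER_CUBIC)
j=cv2.convertScaleAbs(j,alpha=2.0,beta=-40)
cv2.imwrite('pics/z21.png',cv2.resize(j,(600,600)))
```

```text
(no output)
```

View pics/z21.png

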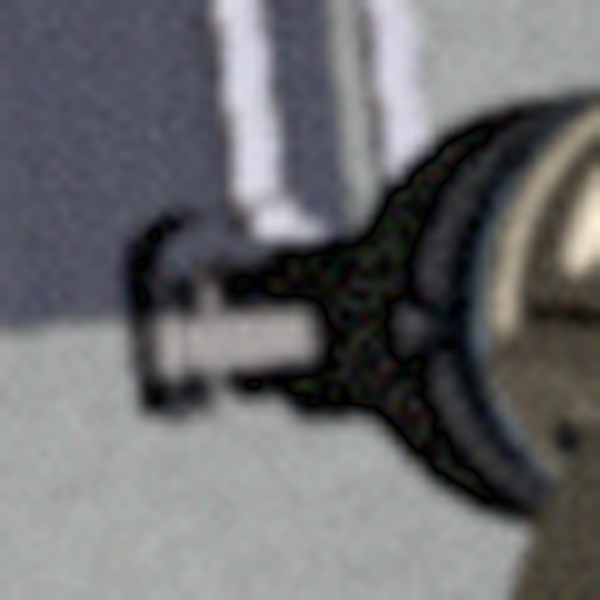

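Run:
```python
from h import *
t=r.capture('top')
y,M=yaw();tp=np.array(r.sense()['tcp_pos']);b=tp-M[:,2]*.023
for dz in(.130,.165):
  c=proj(t,b-[0,0,dz])[0];e=proj(t,b-[0,0,dz]+M[:,1]*.014)[0]
  print(((c-[375,195])*10).round(),((e-[375,195])*10).round())
print(((proj(t,[.5515-.0415+.0012,-.261-.0032-.0155+.031,.214])[0]-[375,195])*10))
```

```text
[230. 321.] [168. 327.]
[194. 323.] [135. 329.]
[260.57569375 172.58124764]
```

drive_tool([
  {"x": -0.03,"y": -0.012,"z": 0,"turn": 0},
  {"x": -0.08,"y": -0.014,"z": 0,"turn": 0},
  {"x": -0.14,"y": -0.013,"z": 0,"turn": -0.002},
  {"x": -0.2,"y": -0.012,"z": 0,"turn": -0.004},
  {"x": -0.2,"y": -0.012,"z": 0,"turn": -0.005},
])

```text
time: 23.38
tcp_pos: [0.5131, -0.2653, 0.2176]
ee_rot: [0.006, -0.043, 0.999, 0.001]
ft_force: [-0.4, 0.3, -3.0]
grip_width: 0.0524
```

Run:
```python
from h import *
plan([.547,-.2625,.217],185)
s=cap('scene','s22.png')
cv2.imwrite('pics/c22.png',cv2.resize(s['img'][90:190,180:270],None,fx=8,fy=8,interpolation=cv2.INTER_CUBIC))
```

```text
t 23.375 tcp [ 0.5131 -0.2653  0.2176] yaw -175.08 z-axis [ 0.0129  0.0019 -0.9999] w 0.0524 F [-0.4  0.3 -3. ]
shift [-0.2265 -0.0005  0.0068] turn -3.0007 or -6.0007 -0.0007
```

View pics/c22.png

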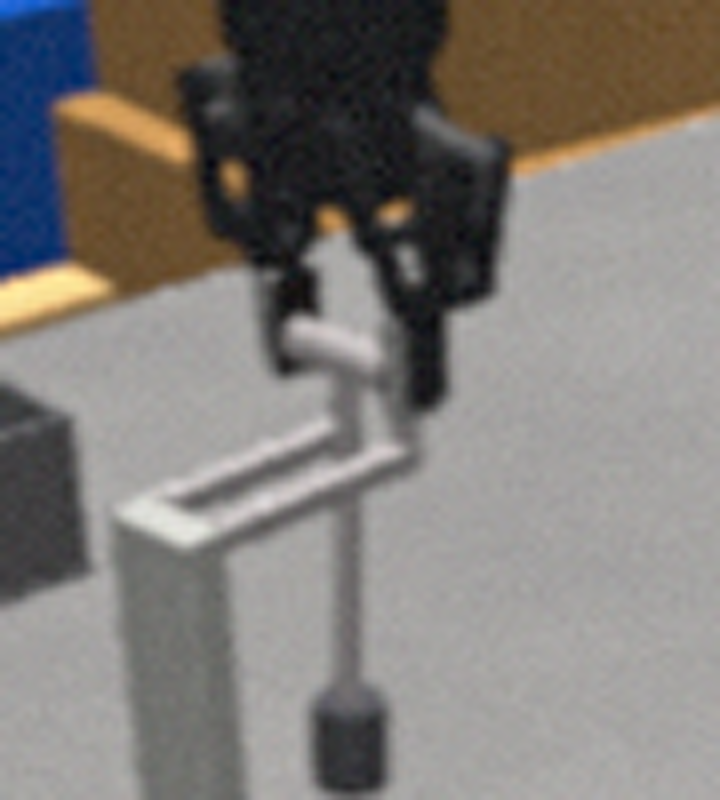

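The stem is now between the prongs: the near prong crosses in front of it at about (348,480), and the far prong is behind it. The wrist force hasn't changed. I'll advance to the middle.

drive_tool([
  {"x": -0.04,"y": 0,"z": 0,"turn": 0},
  {"x": -0.1,"y": 0,"z": 0,"turn": 0},
  {"x": -0.17,"y": 0,"z": 0,"turn": 0},
  {"x": -0.21,"y": 0,"z": 0,"turn": 0},
  {"x": -0.21,"y": 0,"z": 0,"turn": 0},
  {"x": -0.21,"y": 0,"z": 0,"turn": 0},
])

```text
time: 24.18
tcp_pos: [0.5439, -0.2626, 0.2179]
ee_rot: [0.006, -0.043, 0.999, 0.001]
ft_force: [-0.3, 1.1, -2.9]
grip_width: 0.0519
```

Run:
```python
from h import *
plan([.545,-.2625,.195],185)
s=cap('scene','s23.png');t=cap('top','t23.png')
cv2.imwrite('pics/c23.png',np.hstack([cv2.resize(s['img'][90:190,180:270],None,fx=8,fy=8,interpolation=cv2.INTER_CUBIC),cv2.resize(t['img'][150:250,370:460],None,fx=8,fy=8,interpolation=cv2.INTER_CUBIC)]))
```

```text
t 24.175 tcp [ 0.5439 -0.2626  0.2179] yaw -175.09 z-axis [ 0.0123  0.002  -0.9999] w 0.0519 F [-0.3  1.1 -2.9]
shift [-0.0052  0.0002  0.153 ] turn -3.0007 or -6.0007 -0.0007
```

View pics/c23.png

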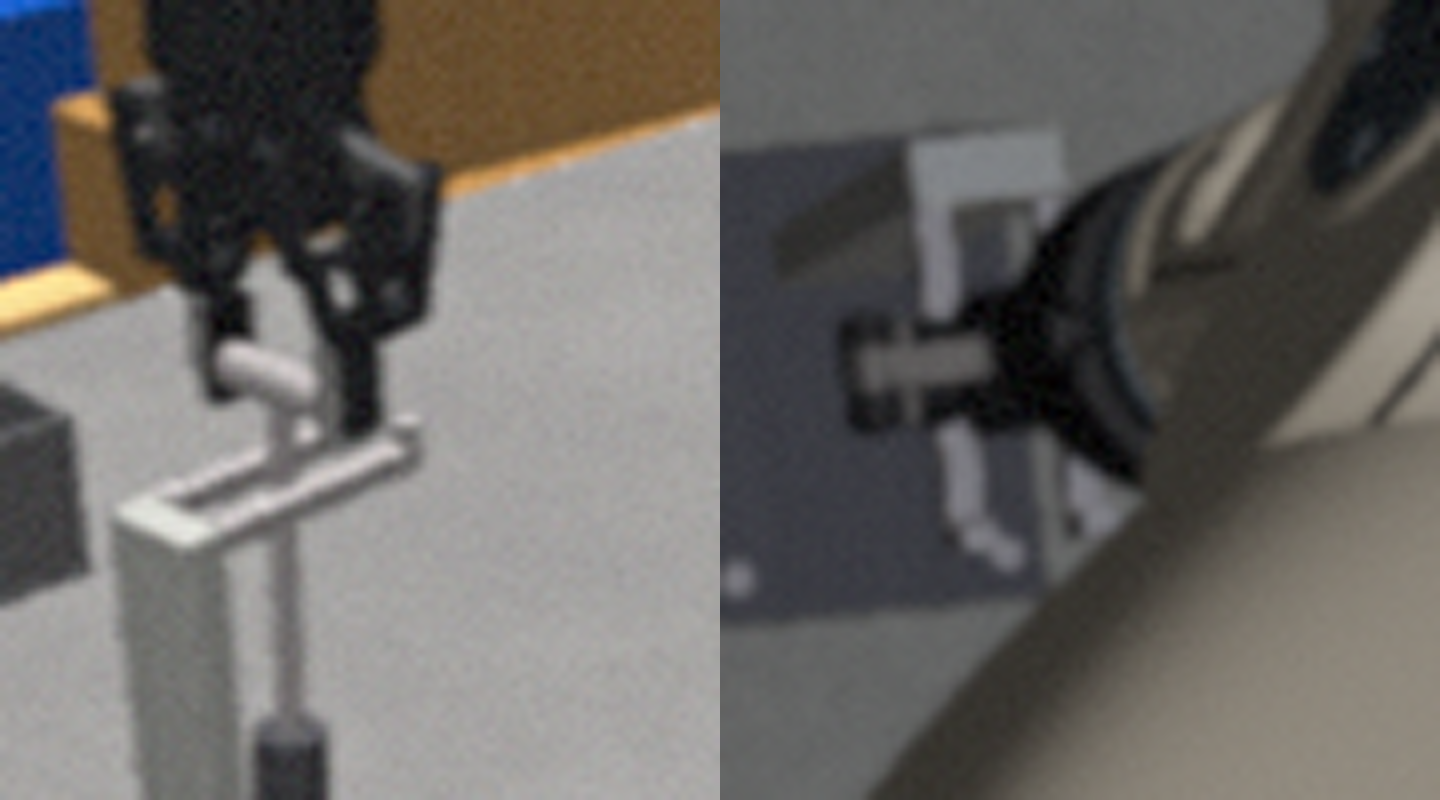

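drive_tool([
  {"x": 0,"y": 0,"z": 0.03,"turn": 0},
  {"x": 0,"y": 0,"z": 0.07,"turn": 0},
  {"x": 0,"y": 0,"z": 0.11,"turn": 0},
  {"x": 0,"y": 0,"z": 0.15,"turn": 0},
  {"x": 0,"y": 0,"z": 0.15,"turn": 0},
  {"x": 0,"y": 0,"z": 0.15,"turn": 0},
])

```text
time: 25.02
tcp_pos: [0.5441, -0.2626, 0.1956]
ee_rot: [0.006, -0.043, 0.999, 0.001]
ft_force: [0.1, -0.5, -2.5]
grip_width: 0.0523
```

Run:
```python
from h import *
plan([.545,-.2625,.190],185)
s=cap('scene','s24.png')
cv2.imwrite('pics/c24.png',cv2.resize(s['img'][90:190,180:270],None,fx=8,fy=8,interpolation=cv2.INTER_CUBIC))
```

```text
t 25.025 tcp [ 0.5441 -0.2626  0.1956] yaw -175.09 z-axis [ 0.0125  0.0019 -0.9999] w 0.0523 F [ 0.1 -0.5 -2.5]
shift [-0.0053  0.0004  0.0375] turn -3.0008 or -6.0008 -0.0008
```

View pics/c24.png

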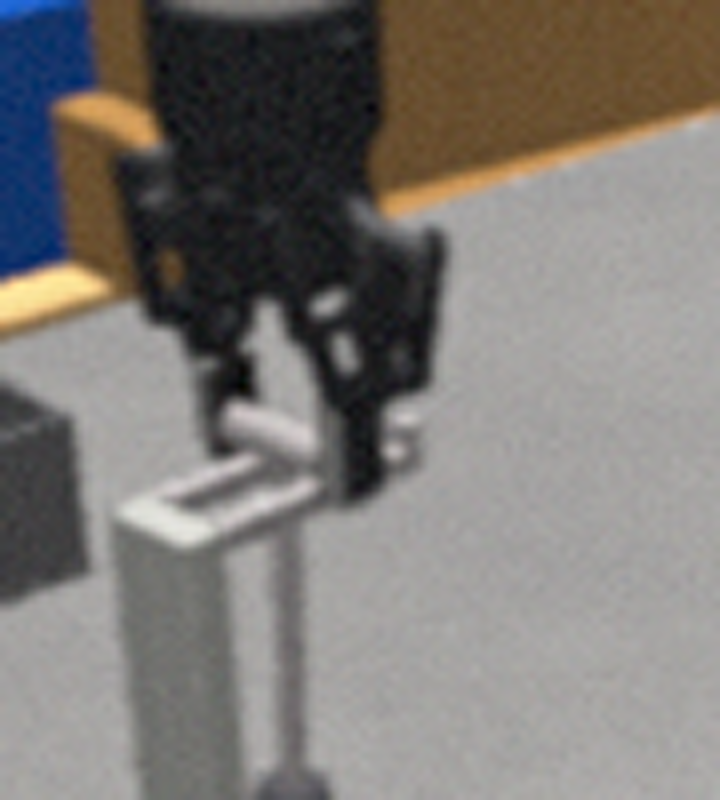

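drive_tool([
  {"x": 0,"y": 0,"z": 0.01,"turn": 0},
  {"x": 0,"y": 0,"z": 0.02,"turn": 0},
  {"x": 0,"y": 0,"z": 0.02,"turn": 0},
])

```text
time: 25.45
tcp_pos: [0.5445, -0.2628, 0.1942]
ee_rot: [0.007, -0.043, 0.999, -0.0]
ft_force: [-1.3, 2.1, 7.6]
grip_width: 0.0523
```

drive_tool([
  {"x": 0,"y": 0,"z": 0.005,"turn": 0},
  {"x": 0,"y": 0,"z": 0.01,"turn": 0},
  {"x": 0,"y": 0,"z": 0.01,"turn": 0},
])

```text
time: 25.82
tcp_pos: [0.5446, -0.2628, 0.1941]
ee_rot: [0.008, -0.043, 0.999, -0.001]
ft_force: [-3.8, 2.5, 10.1]
grip_width: 0.0524
```

Run:
```python
from h import *
plan([.545,-.2625,.190],185)
s=cap('scene','s25.png')
cv2.imwrite('pics/c25.png',cv2.resize(s['img'][90:190,180:270],None,fx=8,fy=8,interpolation=cv2.INTER_CUBIC))
```

```text
t 25.825 tcp [ 0.5446 -0.2628  0.1941] yaw -175.09 z-axis [ 1.600e-02 -5.000e-04 -9.999e-01] w 0.0524 F [-3.8  2.5 10.1]
shift [-0.0026  0.0016  0.0271] turn -3.0007 or -6.0007 -0.0007
```

View pics/c25.png

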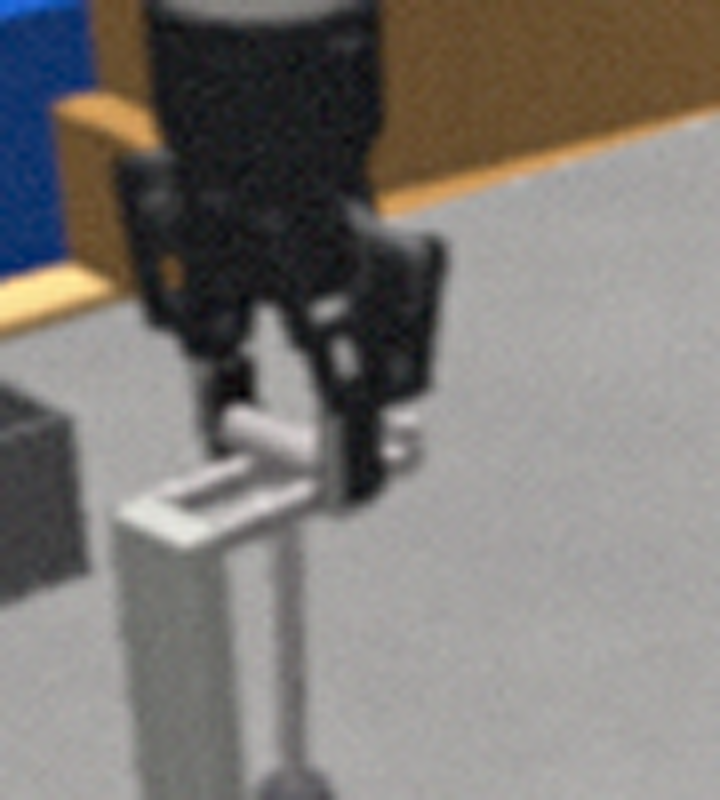

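drive_tool([
  {"x": 0,"y": 0,"z": 0,"turn": 0},
  {"x": 0,"y": 0,"z": 0,"turn": 0},
  {"x": 0,"y": 0,"z": 0,"turn": 0},
], hand=0.28)

```text
time: 26.25
tcp_pos: [0.5446, -0.2628, 0.1938]
ee_rot: [0.008, -0.043, 0.999, -0.0]
ft_force: [-0.3, -0.2, -2.0]
grip_width: 0.0549
```

drive_tool([
  {"x": 0,"y": 0,"z": 0,"turn": 0},
  {"x": 0,"y": 0,"z": 0,"turn": 0},
  {"x": 0,"y": 0,"z": 0,"turn": 0},
  {"x": 0,"y": 0,"z": 0,"turn": 0},
], hand=0.305)

```text
time: 26.75
tcp_pos: [0.5445, -0.2628, 0.1937]
ee_rot: [0.008, -0.043, 0.999, -0.0]
ft_force: [-0.0, -0.5, -2.1]
grip_width: 0.056
```

Run:
```python
from h import *
plan([.545,-.2625,.190],185)
s=cap('scene','s26.png')
cv2.imwrite('pics/c26.png',cv2.resize(s['img'][90:230,180:270],None,fx=5,fy=5,interpolation=cv2.INTER_CUBIC))
```

```text
t 26.75 tcp [ 0.5445 -0.2628  0.1937] yaw -175.09 z-axis [ 1.560e-02 -2.000e-04 -9.999e-01] w 0.056 F [-0.  -0.5 -2.1]
shift [-0.0028  0.0016  0.0246] turn -3.0007 or -6.0007 -0.0007
```

View pics/c26.png

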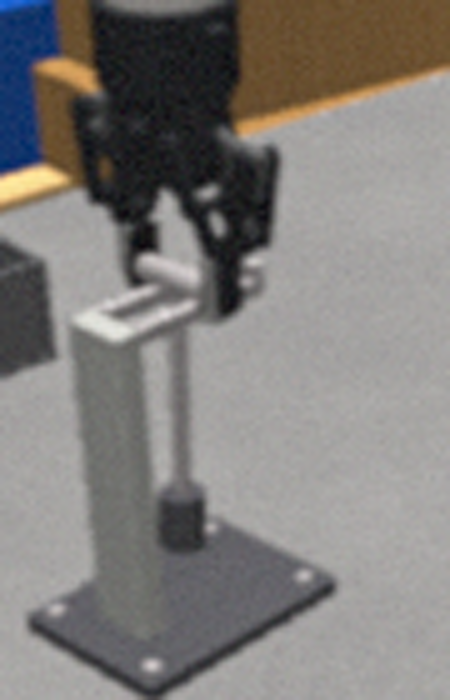

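drive_tool([
  {"x": 0,"y": 0,"z": 0.005,"turn": 0},
  {"x": 0,"y": 0,"z": 0.008,"turn": 0},
  {"x": 0,"y": 0,"z": 0.008,"turn": 0},
])

```text
time: 27.18
tcp_pos: [0.5447, -0.2628, 0.1932]
ee_rot: [0.008, -0.043, 0.999, -0.001]
ft_force: [-1.3, 0.9, 5.7]
grip_width: 0.0558
```

drive_tool([
  {"x": 0,"y": 0,"z": 0.005,"turn": 0},
  {"x": 0,"y": 0,"z": 0.008,"turn": 0},
  {"x": 0,"y": 0,"z": 0.008,"turn": 0},
])

```text
time: 27.55
tcp_pos: [0.5449, -0.2628, 0.193]
ee_rot: [0.009, -0.043, 0.999, -0.001]
ft_force: [-1.8, 1.7, 7.5]
grip_width: 0.0556
```

Seated again, with about 8 N of upward contact force. I'll release gradually.

drive_tool([
  {"x": 0,"y": 0,"z": 0,"turn": 0},
  {"x": 0,"y": 0,"z": 0,"turn": 0},
  {"x": 0,"y": 0,"z": 0,"turn": 0},
], hand=0.33)

```text
time: 27.92
tcp_pos: [0.5449, -0.2629, 0.1928]
ee_rot: [0.009, -0.043, 0.999, -0.001]
ft_force: [0.5, -0.6, 0.4]
grip_width: 0.0571
```

drive_tool([
  {"x": 0,"y": 0,"z": 0,"turn": 0},
  {"x": 0,"y": 0,"z": 0,"turn": 0},
  {"x": 0,"y": 0,"z": 0,"turn": 0},
  {"x": 0,"y": 0,"z": 0,"turn": 0},
], hand=0.5)

```text
time: 28.42
tcp_pos: [0.5449, -0.2628, 0.1928]
ee_rot: [0.009, -0.043, 0.999, -0.001]
ft_force: [-0.5, 1.2, -0.2]
grip_width: 0.064
```

Run:
```python
from h import *
plan([.545,-.2625,.190],185)
s=cap('scene','s27.png')
cv2.imwrite('pics/c27.png',cv2.resize(s['img'][90:230,180:270],None,fx=5,fy=5,interpolation=cv2.INTER_CUBIC))
```

```text
t 28.425 tcp [ 0.5449 -0.2628  0.1928] yaw -175.08 z-axis [ 0.0176 -0.0014 -0.9998] w 0.064 F [-0.5  1.2 -0.2]
shift [-0.0008  0.0022  0.0189] turn -3.0007 or -6.0007 -0.0007
```

View pics/c27.png

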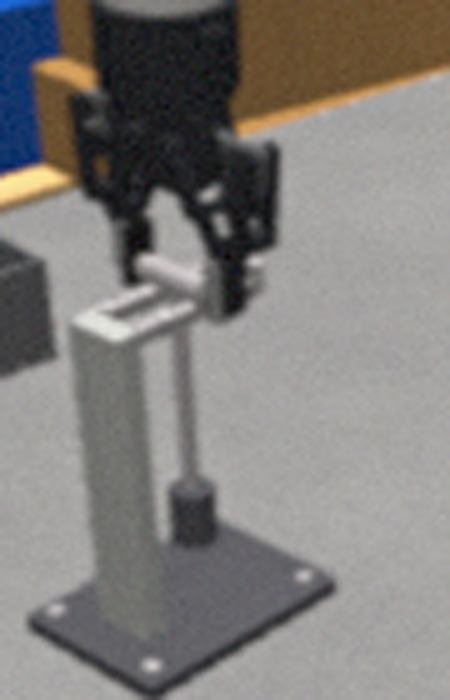

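drive_tool([
  {"x": 0,"y": 0,"z": 0,"turn": 0},
  {"x": 0,"y": 0,"z": 0,"turn": 0},
  {"x": 0,"y": 0,"z": -0.05,"turn": 0},
  {"x": 0,"y": 0,"z": -0.15,"turn": 0},
  {"x": 0,"y": 0,"z": -0.3,"turn": 0},
  {"x": 0,"y": 0,"z": -0.45,"turn": 0},
  {"x": 0,"y": 0,"z": -0.6,"turn": 0},
  {"x": 0,"y": 0,"z": -0.75,"turn": 0},
  {"x": 0,"y": 0,"z": -0.8,"turn": 0},
  {"x": 0,"y": 0,"z": -0.8,"turn": 0},
], hand=0.7)

```text
time: 29.72
tcp_pos: [0.5429, -0.2628, 0.3133]
ee_rot: [0.009, -0.043, 0.999, -0.001]
ft_force: [-0.3, -0.2, -1.1]
grip_width: 0.0725
```

Run:
```python
from h import *
plan([.45,-.2,.35],185)
s=cap('scene','s28.png');t=cap('top','t28.png')
cv2.imwrite('pics/c28.png',cv2.resize(s['img'][90:230,180:270],None,fx=5,fy=5,interpolation=cv2.INTER_CUBIC))
```

```text
t 29.725 tcp [ 0.5429 -0.2628  0.3133] yaw -175.08 z-axis [ 0.0184 -0.002  -0.9998] w 0.0725 F [-0.3 -0.2 -1.1]
shift [ 0.5763  0.469  -0.2571] turn -3.0007 or -6.0007 -0.0007
```

View pics/c28.png

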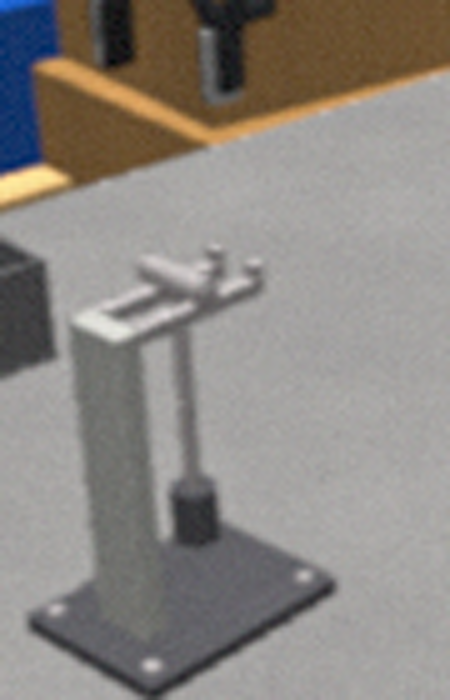

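View pics/s28.png

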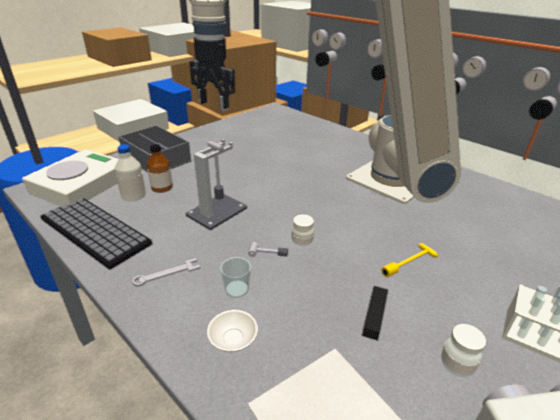

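drive_tool([
  {"x": 0,"y": 0,"z": 0,"turn": 0},
  {"x": 0,"y": 0,"z": 0,"turn": 0},
  {"x": 0,"y": 0,"z": 0,"turn": 0},
  {"x": 0,"y": 0,"z": 0,"turn": 0},
  {"x": 0,"y": 0,"z": 0,"turn": 0},
  {"x": 0,"y": 0,"z": 0,"turn": 0},
  {"x": 0,"y": 0,"z": 0,"turn": 0},
  {"x": 0,"y": 0,"z": 0,"turn": 0},
])

```text
time: 30.82
tcp_pos: [0.5426, -0.2626, 0.3121]
ee_rot: [0.008, -0.043, 0.999, -0.001]
ft_force: [-0.9, 0.2, -1.0]
grip_width: 0.0725
```

Run:
```python
from h import *
s=cap('scene','s29.png');o=cv2.imread('pics/s28.png')
d=np.abs(s['img'].astype(int)-o).max(2)
print('hanger diff',d[130:230,180:260].mean(),d[130:230,180:260].max(),'bg',d[300:400,0:80].mean())
for l in('key_bar','key_socket'):print(l,[(np.round(q['position'],1).tolist(),round(q['confidence'],2)) for q in r.pinpoint(l,s)])
cv2.imwrite('pics/c29.png',cv2.resize(s['img'][130:170,190:250],None,fx=12,fy=12,interpolation=cv2.INTER_CUBIC))
```

```text
hanger diff 3.959875 15 bg 3.848875
key_bar [([428.5, 246.4], 0.63), ([213.7, 146.7], 0.6)]
key_socket [([385.8, 270.2], 0.95), ([219.3, 200.5], 0.84)]
```

View pics/c29.png

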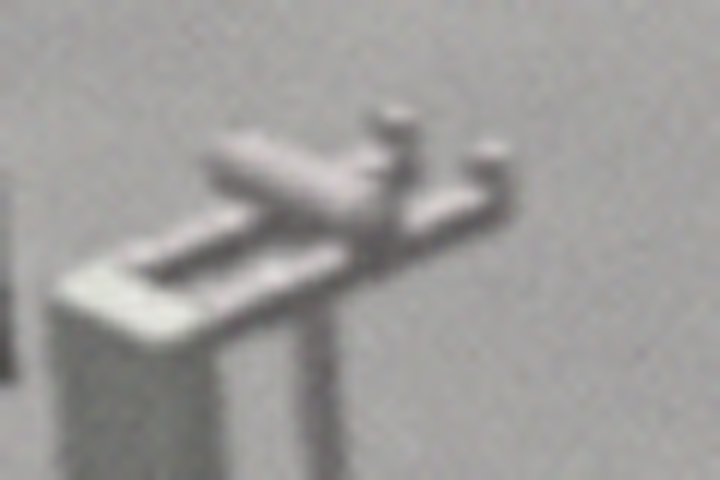

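The crossbar lies across both prongs, behind the upturned tips at (395,125) and (490,160). The stem hangs down between them and nothing is moving.

```bash
python3 -c "
from plant import r
print(r.finish_job())"
```

```text
the job is handed in; nothing more can be done
None
```

The key is hanging in the forked hanger and the job is handed in at about 31 s of the 64 s allowed.

I pinched the key by its buttons at 110 N and lifted it off the rest with the stem level. With the crossbar about 0.33 m above the bench, I eased the fingers open in small steps until the stem hung at about 86° below level. I then tightened to 100 N, brought the stem in between the prongs from their open end and lowered the crossbar until it touched. I let go only after that contact and lifted the gripper clear.

**Last checks:**
- **Seating:** the crossbar lies across both prongs behind the upturned tips, with the stem plumb between them.
- **Stillness:** two pictures 1 s apart differed only by image noise.
- **Other things:** in the last full scene picture the other things stand where they were. I checked this by eye.
- **Forces:** the largest wrist force I read was about 11 N, at the first contact on the prongs.

**What did not go as expected:**
- **Grip force:** lowering the force setting alone did not loosen the grip, so I used the opening instead.
- **First release:** during the first easing over the hanger, the force reading showed the fingers still carrying the key's weight. I lowered about 1 mm until it touched again before opening fully.
- **Cameras:** the two cameras disagreed with each other by several millimetres, so I checked the alignment in the pictures before each close move.
- **Detector:** the last look for the crossbar and socket ranked the yellow look-alike first; the real key was its second hit at the hanger.

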